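Feel out the free cells of a storage box, load the pots and shut the lid

TASK

Store every pot that stands on the worktop in the grid box: the cells all look alike under their covers and some are already taken, so feel for a free one by gently pressing on the covers with a pot - in a free cell the cover gives way all the way to the bottom, in a taken one it stops almost at once. Leave each pot upright at the bottom of a cell of its own, then gently lower the hinged lid until it is fully shut over them, and leave the other things on the bench alone.

Things in the scene. Friction and masses are not known exactly. Their poses are not given: they have to be found in the camera images.
- grid_box: white fixed box, 94 (x) x 212 (y) x 24 mm without lid. Origin: centre of underside; x to the hinged side, away from the robot. 8 square cells, opening 34 mm: rows at x = -22, +22, each with y = -81, -27, 27, 81 mm; rim z = 24. All start closed by like grey covers, top at z = 22. Under 2 or 3 of them, different each time and unseen, a sample is already stored: taken.
- lid (a joint): clear lid of the box, rad: 0 = shut on the rim, grows as it opens; starts 2.0 to 2.25, leaning back beyond upright (limit 2.4). Hollow cap 94 x 212 x 22.5 mm, walls 2.5 mm; when shut its ceiling is 45 mm above the worktop and clears a pot at the bottom of a cell (top at 40 mm), not a higher one. Stiff hinge: stays where left, about 2 N at the tab moves it.
- lid_tab (a point): grip point in the middle of the lid's grey front tab, 18 mm out from the lid's front wall. Tab: 40 mm wide (along the hinge), 10 mm thick, 28 mm long. In the lid's frame the point is 112 mm from the hinge line toward the front and 14 mm above it (shut: 39 mm above the worktop). The tab can be pinched by its end faces, 40 mm apart, and pivots there. Axes turn with the lid.
- lid_hinge (a point): middle of the hinge line, which runs along the box's y: at (47, 0, 25) mm in the box frame; axes as the box
- pot_0: squat round sample pot: amber glass foot, white cap, 28 mm diameter and straight-sided to the full 32 mm height, about 60 g, standing upright on the worktop at the start; stands 16 mm above the rim when at the bottom of a cell. Origin: centre of its underside, z up its axis. May be absent (None).
- pot_1: squat round sample pot: amber glass foot, white cap, 28 mm diameter and straight-sided to the full 32 mm height, about 60 g, standing upright on the worktop at the start; stands 16 mm above the rim when at the bottom of a cell. Origin: centre of its underside, z up its axis. May be absent (None).
- pot_2: squat round sample pot: amber glass foot, white cap, 28 mm diameter and straight-sided to the full 32 mm height, about 60 g, standing upright on the worktop at the start; stands 16 mm above the rim when at the bottom of a cell. Origin: centre of its underside, z up its axis. May be absent (None).
- pot_3: squat round sample pot: amber glass foot, white cap, 28 mm diameter and straight-sided to the full 32 mm height, about 60 g, standing upright on the worktop at the start; stands 16 mm above the rim when at the bottom of a cell. Origin: centre of its underside, z up its axis. May be absent (None).
- pot_4: squat round sample pot: amber glass foot, white cap, 28 mm diameter and straight-sided to the full 32 mm height, about 60 g, standing upright on the worktop at the start; stands 16 mm above the rim when at the bottom of a cell. Origin: centre of its underside, z up its axis. May be absent (None).
- cover_0 (a joint): grey sliding cover of the cell at box (-22, -81) mm: travel downward, m. 0 as found. Free cell: slides to a stop at 0.014 (1.5 N friction, stays where left; a pot then stands on it 8 mm above the worktop). Taken cell: gives about 3 mm, then stops hard.
- cover_1 (a joint): grey sliding cover of the cell at box (-22, -27) mm: travel downward, m. 0 as found. Free cell: slides to a stop at 0.014 (1.5 N friction, stays where left; a pot then stands on it 8 mm above the worktop). Taken cell: gives about 3 mm, then stops hard.
- cover_2 (a joint): grey sliding cover of the cell at box (-22, +27) mm: travel downward, m. 0 as found. Free cell: slides to a stop at 0.014 (1.5 N friction, stays where left; a pot then stands on it 8 mm above the worktop). Taken cell: gives about 3 mm, then stops hard.
- cover_3 (a joint): grey sliding cover of the cell at box (-22, +81) mm: travel downward, m. 0 as found. Free cell: slides to a stop at 0.014 (1.5 N friction, stays where left; a pot then stands on it 8 mm above the worktop). Taken cell: gives about 3 mm, then stops hard.
- cover_4 (a joint): grey sliding cover of the cell at box (+22, -81) mm: travel downward, m. 0 as found. Free cell: slides to a stop at 0.014 (1.5 N friction, stays where left; a pot then stands on it 8 mm above the worktop). Taken cell: gives about 3 mm, then stops hard.
- cover_5 (a joint): grey sliding cover of the cell at box (+22, -27) mm: travel downward, m. 0 as found. Free cell: slides to a stop at 0.014 (1.5 N friction, stays where left; a pot then stands on it 8 mm above the worktop). Taken cell: gives about 3 mm, then stops hard.
- cover_6 (a joint): grey sliding cover of the cell at box (+22, +27) mm: travel downward, m. 0 as found. Free cell: slides to a stop at 0.014 (1.5 N friction, stays where left; a pot then stands on it 8 mm above the worktop). Taken cell: gives about 3 mm, then stops hard.
- cover_7 (a joint): grey sliding cover of the cell at box (+22, +81) mm: travel downward, m. 0 as found. Free cell: slides to a stop at 0.014 (1.5 N friction, stays where left; a pot then stands on it 8 mm above the worktop). Taken cell: gives about 3 mm, then stops hard.
- petri: flat round covered dish, 62 mm diameter, 16 mm high, standing beside the pots; bystander. Origin at centre of underside.
- beaker: clear beaker, 52 mm diameter, 68 mm high; bystander. Origin at centre of underside.
Mind the look-alikes: they are no part of the job. Leave any purple look-alike of the pot_1 alone.

How it is judged (in metres and radians):
On the way:
1. every pot stands at the bottom of a cell while the lid is still open (z of pot_0 in the frame of grid_box between 0.004 and 0.012 m and x of pot_0 in the frame of grid_box between -0.035 and 0.035 m and y of pot_0 in the frame of grid_box between -0.095 and 0.095 m and angle between each of pot_0, pot_1, pot_2, pot_3, pot_4's own z axis and vertical below 0.25 rad and z of pot_1 in the frame of grid_box between 0.004 and 0.012 m and x of pot_1 in the frame of grid_box between -0.035 and 0.035 m and y of pot_1 in the frame of grid_box between -0.095 and 0.095 m and z of pot_2 in the frame of grid_box between 0.004 and 0.012 m and x of pot_2 in the frame of grid_box between -0.035 and 0.035 m and y of pot_2 in the frame of grid_box between -0.095 and 0.095 m and z of pot_3 in the frame of grid_box between 0.004 and 0.012 m and x of pot_3 in the frame of grid_box between -0.035 and 0.035 m and y of pot_3 in the frame of grid_box between -0.095 and 0.095 m and z of pot_4 in the frame of grid_box between 0.004 and 0.012 m and x of pot_4 in the frame of grid_box between -0.035 and 0.035 m and y of pot_4 in the frame of grid_box between -0.095 and 0.095 m and value of joint lid above 0.5 rad), for 0.2 s.
At the end, for the whole second after the job is handed in: Every pot present stands upright (within 0.25 rad) in a cell of the box, its underside 4 to 12 mm above the box's underside (cover pushed to the bottom), at rest; the lid is shut (below 0.05 rad) (z of pot_0 in the frame of grid_box between 0.004 and 0.012 m and x of pot_0 in the frame of grid_box between -0.035 and 0.035 m and y of pot_0 in the frame of grid_box between -0.095 and 0.095 m and angle between each of pot_0, pot_1, pot_2, pot_3, pot_4's own z axis and vertical below 0.25 rad and z of pot_1 in the frame of grid_box between 0.004 and 0.012 m and x of pot_1 in the frame of grid_box between -0.035 and 0.035 m and y of pot_1 in the frame of grid_box between -0.095 and 0.095 m and z of pot_2 in the frame of grid_box between 0.004 and 0.012 m and x of pot_2 in the frame of grid_box between -0.035 and 0.035 m and y of pot_2 in the frame of grid_box between -0.095 and 0.095 m and z of pot_3 in the frame of grid_box between 0.004 and 0.012 m and x of pot_3 in the frame of grid_box between -0.035 and 0.035 m and y of pot_3 in the frame of grid_box between -0.095 and 0.095 m and z of pot_4 in the frame of grid_box between 0.004 and 0.012 m and x of pot_4 in the frame of grid_box between -0.035 and 0.035 m and y of pot_4 in the frame of grid_box between -0.095 and 0.095 m and linear speed of each of pot_0, pot_1, pot_2, pot_3, pot_4 below 0.02 m/s and value of joint lid below 0.05 rad); the robot touches nothing.
It fails at once if a pot is pressed on the box or its covers with more than 45 N (contact force between any of pot_0, pot_1, pot_2, pot_3, pot_4 and grid_box above 45 N).
It fails at once if the lid is slammed (closing faster than 3 rad/s) (velocity of joint lid below -3 rad/s).
It fails at once if the dish or the beaker is shoved more than 50 mm or tipped over (distance of any of petri, beaker from where it was at the start of the episode above 0.05 m or angle between any of petri, beaker's own z axis and vertical above 0.6 rad).
Of stored_0, stored_1, stored_2, stored_3, stored_4, stored_5, stored_6, stored_7 only 2 to 3 are there at a start; the rules pass over those that are not, and their reading is None.
Of pot_0, pot_1, pot_2, pot_3, pot_4 only 4 to 5 are there at a start; the rules pass over those that are not, and their reading is None.
At some moment in a run one of pot_0, pot_1, pot_2, pot_3, pot_4 may be knocked a few centimetres aside while the robot is not near it.
It also fails if it takes over 210 s, if anything falls off the work surface, if the arm or the gripper's body presses on something with over 40 N, if the wrist force passes 120 N, or if a joint passes its speed limit or range.

ROBOT

A 6-joint arm with a two-finger parallel gripper is mounted at the origin on a cart in front of the work surface, level with it; the furniture and walls round the work are solid. World frame = base frame: x ahead of the robot, y to its left, z up, the work surface at z = 0. Lengths are in mm, angles in rad, forces in N, time in s.
With the tool pointing down it reaches from about 350 to 975 mm from the base axis. Payload 7.1 kg.
Tool frame: the origin (TCP) lies at the very end of the fingers, on their centre line; the grasp point (between the pads) lies 19 mm behind it; z points along the fingers, y is the line along which they close (so a half turn about z gives the same grasp; the last joint's range is limited). The gripper opens to 88 mm and grips with 3 to 60 N. Pads are 20 mm wide; open, the fingers measure 115 mm over their backs; the gripper's body (75 mm by 178 mm) begins 61 mm behind the grasp point.
Start: joints at [-1.178, 0.423, 1.63, -0, 1.089, -0.019], TCP at [250.177, -572.727, 222.675] pointing down, gripper open.
Joint ranges: [-3, 3], [-0.9, 2.11], [0.09, 2.58], [-1.31, 4.45], [0.11, 2.69], [-2.54, 2.54]. Speed limits (rad/s): [2.39, 2.39, 3.01, 3.14, 3.14, 3.14].

INTERFACE

Orientations are given as a rotation vector (axis times angle).
In Python, from workcell import sensors, imaging, close_job gives the robot as it stands. The module is installed in compiled form; this text tells all that it offers.
- The arm moves only by the tool servo_tool, never from a script. Its argument "steps" is a list of rows, each a list of 3 entries, a list of its own where there are three numbers: the shift along the world's x, y, z in m, then the turn, a rotation vector about the world's x, y, z in degrees, then the opening, from -1 (shut) to 1 (fully open). A call has exactly 8 rows; each row shifts and turns the commanded pose from where the row before left it; what a row does not reach is not made up. A row lasts 1/12 s, in which the tool goes at most 41.7 mm and 7.16 degrees, less where a joint would pass 70% of its speed; a pose out of reach is approached as far as the arm can. A call is refused whole if a number of a shift passes 0.0417 or a number of a turn 7.16, either way. A call with a gripper value outside its range is refused whole. The fingers move at their own pace and stop on an object; the grip force is fixed at half the most. Time passes only in rows, so rows that do not move let the fingers close, or fill a call up. It gives the time, the measured TCP pose, the force, the opening and the grip force at its end, in the units of the state.
- sensors.get_obs(): the state, without advancing time (a new reading comes with each control period).
- imaging.get_image(name): name is "side" or "top"; returns a dict with "color" (400x640x3 uint8, blue, green, red), "range_z" (400x640 float32, mm along the optical axis (not along the pixel's ray), 0 where there is no reading), "vertical_fov" (degrees; the focal length in pixels is half the picture's height over the tangent of half this angle, whatever the lens; pixels are square), "cx", "cy" (the principal point, pixels), "rvec" (rotation vector, rad) and "tvec" (3), from world to camera coordinates, as OpenCV has them. Camera axes: x right, y down, z forward; pixel columns grow to the right and rows downward; lengths in mm; the calibration is good to about 2 mm. A picture is of the moment at which its call begins.
- close_job(): hands the job in; it is judged then, once.
The state is a dict: "t": time; "qpos": joint angles; "qvel": joint speeds; "joint_torque": joint torques, N m; "ee_pos": TCP position; "orientation": TCP orientation; "ft_force": force on the tool from outside, world axes, zero at the start; "moment": the same for the moment, N m; "width": finger opening in mm; "grasp_force": force on a finger pad.
Only numpy, scipy, OpenCV 4.12 (cv2) and the standard library are available. Lean on these libraries where they do the work, as an engineer would, in place of code of your own. Each camera call takes 0.05 s, during which the arm holds its last target. There are 200 camera calls.

## Working session

There is one attempt and no reset: what is moved stays moved. The work goes in short steps, Python scripts to look and compute and a tool call to move; the robot and the scene stay as the last step left them, time stands still between calls to the robot, and variables do not carry over. Pictures are saved under pics/ and viewed, at most 14 in all, crops included, and the job is handed in when it is done.

Besides the shell and the picture viewer there is one more tool, called after "Call:" by a JSON object that holds its "op" and its "data". servo_tool: Moves the arm, as the interface text tells. Its arguments: {"type":"object","properties":{"steps":{"type":"array"}},"required":["steps"]}

```bash
mkdir -p pics; cat > h.py <<'E'
import numpy as np, cv2
from workcell import sensors, imaging
def get(name,save=None):
    d=imaging.get_image(name)
    if save: cv2.imwrite('pics/'+save,d['color'])
    np.savez('last_'+name,**{k:v for k,v in d.items()})
    return d
def load(name): return np.load('last_'+name+'.npz')
def world(d,u,v,z=None):
    """pixel -> world; z: plane height mm, or None for depth"""
    f=200/np.tan(np.radians(float(d['vertical_fov']))/2)
    R=cv2.Rodrigues(np.array(d['rvec'],float))[0]; t=np.array(d['tvec'],float).ravel()
    r=np.array([(u-d['cx'])/f,(v-d['cy'])/f,1.0])
    c=-R.T@t; w=R.T@r
    if z is None: return c+w*d['range_z'][int(round(v)),int(round(u))]
    return c+w*(z-c[2])/w[2]
E
python3 - <<'E'
from h import *
o=sensors.get_obs(); print({k:np.round(v,3) for k,v in o.items()})
for n in('top','side'):
    d=get(n,n+'0.png'); R=cv2.Rodrigues(np.array(d['rvec'],float))[0]; print(n,d['vertical_fov'],d['cx'],d['cy'],-R.T@np.ravel(d['tvec']))
E
```

```text
{'t': np.float64(0.0), 'qpos': array([-1.178,  0.424,  1.631,  0.   ,  1.089, -0.019]), 'qvel': array([-0.002, -0.001,  0.   , -0.001,  0.001, -0.   ]), 'joint_torque': array([ 3.0000e-03, -5.4463e+01, -2.7367e+01,  6.5000e-02,  2.3000e-02,
       -0.0000e+00]), 'ee_pos': array([ 249.967, -572.251,  221.921]), 'orientation': array([-3.074, -0.642,  0.   ]), 'ft_force': array([-0.125, -0.411, -0.734]), 'moment': array([-0.022,  0.   ,  0.033]), 'grasp_force': np.float64(0.0), 'width': np.float64(87.689)}
top 43.039235145474784 325.12194001024596 196.33274047480157 [ 413.80598307   81.72020245 1514.75589272]
side 54.97058214418575 323.58399069006873 199.90686295855943 [ 813.89543503 -368.61955579  843.28515766]
```

View pics/top0.png

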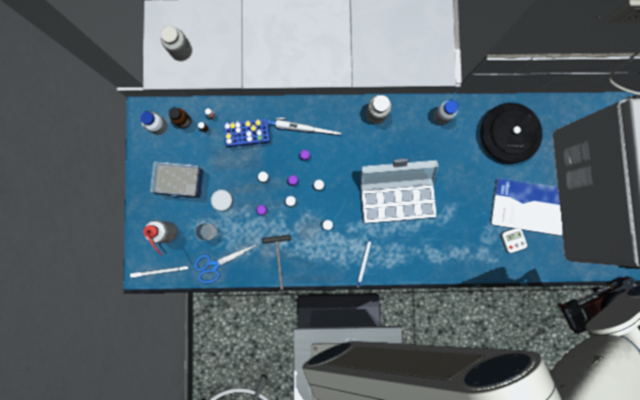

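View pics/side0.png

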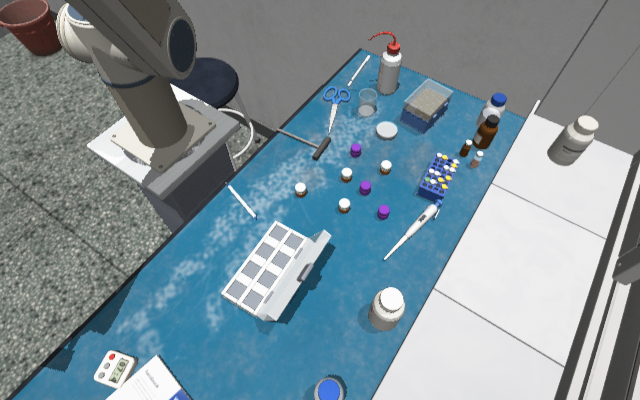

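The top view shows white-capped pots at about (263,177), (319,185), (291,201) and (328,225). There are purple look-alikes at (305,155), (293,181) and (262,210). The petri dish is at (221,200), the beaker at (207,231), and the box is around (400,195). I'll enlarge to confirm.

```bash
python3 - <<'E'
from h import *
d=load('top')
c=d['color']
cv2.imwrite('pics/top0z.png',cv2.resize(c[140:250,190:350],None,fx=5,fy=5,interpolation=cv2.INTER_CUBIC))
cv2.imwrite('pics/box0z.png',cv2.resize(c[150:230,350:450],None,fx=7,fy=7,interpolation=cv2.INTER_CUBIC))
E
```

```text
(no output)
```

View pics/top0z.png

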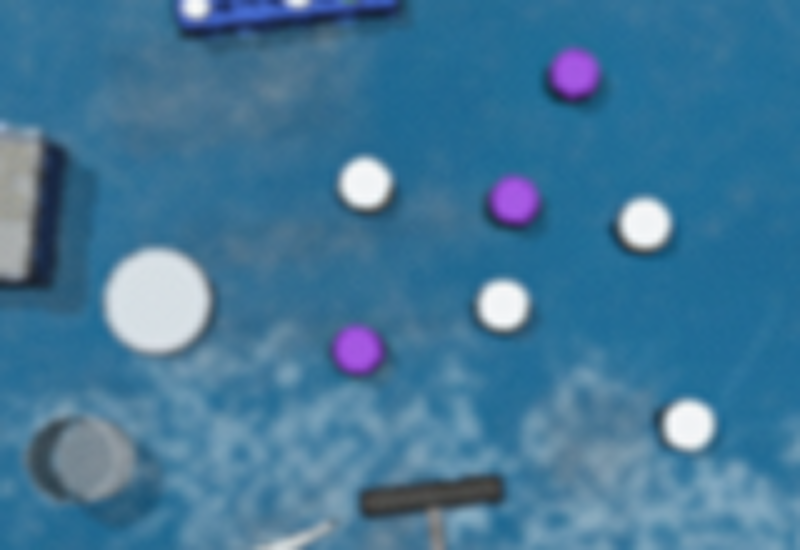

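View pics/box0z.png

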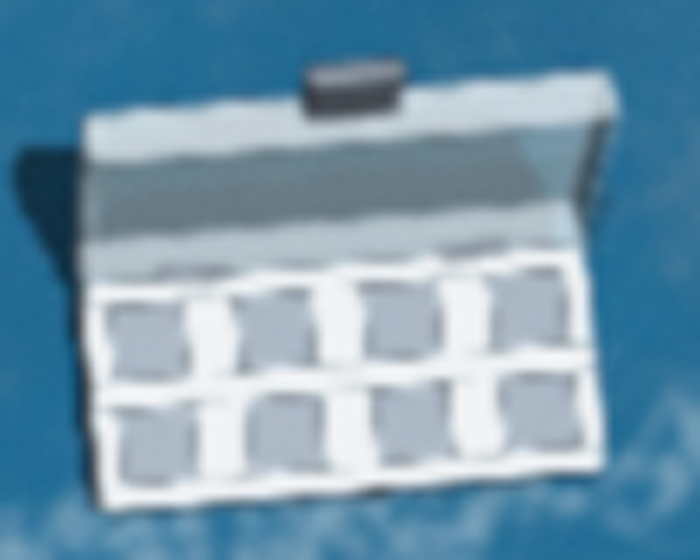

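The enlarged crop shows exactly four white-capped pots, at crop (365,184), (503,305), (644,224) and (688,425). The three purple ones are look-alikes to leave alone. The box crop shows two rows of 4 grey covers, with the lid leaning back at the top. Next I'll measure.

```bash
cat >> h.py <<'E'
def pots(d,z=32,roi=(140,250,190,350)):
    a,b,c,e=roi; m=(d['color'].min(2)>170).astype(np.uint8); k=np.zeros_like(m); k[a:b,c:e]=m[a:b,c:e]
    n,_,s,ce=cv2.connectedComponentsWithStats(k)
    return [(np.round(ce[i],1),s[i,4],np.round(world(d,*ce[i],z)[:2],1)) for i in range(1,n) if s[i,4]>40]
E
python3 - <<'E'
from h import *
from scipy.optimize import least_squares
d=load('top')
for p in pots(d): print(p)
s=load('side')
print('side');
for p in pots(s,32,(120,225,250,420)): print(p)
px=np.array([(148,340),(275,330),(403,320),(532,312),(160,445),(285,432),(413,422),(541,412)])
src=(px+.5)/7-.5+[350,150]
# refine by grey centroid
W=np.array([world(d,u,v,22)[:2] for u,v in src]); print(W.round(1))
B=np.array([(x,y) for x in(22,-22) for y in(81,27,-27,-81)],float)
def T(p): c,s_=np.cos(p[2]),np.sin(p[2]); return B@np.array([[c,s_],[-s_,c]])+p[:2]
r=least_squares(lambda p:(T(p)-W).ravel(),[W[:,0].mean(),W[:,1].mean(),0]); print(r.x,np.abs(r.fun).max())
print(T(r.x).round(1))
# lid tab: depth around
u=350+355/7-.5;v=150+85/7-.5
print('tab',world(d,u,v), 'hinge yaw')
# side covers
def proj(d,P):
    f=200/np.tan(np.radians(float(d['vertical_fov']))/2)
    R=cv2.Rodrigues(d['rvec'])[0]; q=R@np.array(P)+d['tvec'].ravel(); return q[:2]/q[2]*f+[d['cx'],d['cy']]
im=s['color'].copy()[200:340,200:350]; im=cv2.resize(im,None,fx=5,fy=4+1,interpolation=cv2.INTER_CUBIC)
for x,y in T(r.x):
    p=(proj(s,(x,y,22))-[200,200]+.5)*5-.5; cv2.circle(im,tuple(int(i) for i in p),3,(0,0,255),-1)
cv2.imwrite('pics/side_box.png',im[:600])
E
```

```text
(array([262.6, 176.2]), np.int32(69), array([598.2, 243.2]))
(array([318.6, 184.2]), np.int32(69), array([572.2,  79. ]))
(array([221. , 199.7]), np.int32(307), array([530.9, 365. ]))
(array([290.2, 200.5]), np.int32(68), array([525.4, 162.9]))
(array([327.2, 224.5]), np.int32(68), array([453.5,  55.5]))
side
(array([251. , 132.1]), np.int32(41), array([230.6, 124.7]))
(array([386.4, 128.9]), np.int32(249), array([537.3, 351.4]))
(array([385.8, 164. ]), np.int32(72), array([597.6, 241.6]))
(array([346.5, 171.7]), np.int32(71), array([525.5, 161. ]))
(array([299.8, 186.8]), np.int32(84), array([453.4,  53.2]))
(array([344.1, 202.7]), np.int32(87), array([572.2,  77.1]))
[[ 529.6  -74.5]
 [ 533.  -128.3]
 [ 536.4 -182.6]
 [ 539.  -237.4]
 [ 485.1  -78.5]
 [ 489.8 -131.4]
 [ 493.2 -185.6]
 [ 496.6 -239.9]]
[ 5.12848948e+02 -1.57265773e+02  6.50154509e-02] 1.0539654878256215
[[ 529.5  -75. ]
 [ 533.  -128.9]
 [ 536.6 -182.8]
 [ 540.1 -236.7]
 [ 485.6  -77.9]
 [ 489.1 -131.8]
 [ 492.6 -185.6]
 [ 496.2 -239.5]]
tab [ 622.16031313 -148.32969316  122.44236515] hinge yaw
```

View pics/side_box.png

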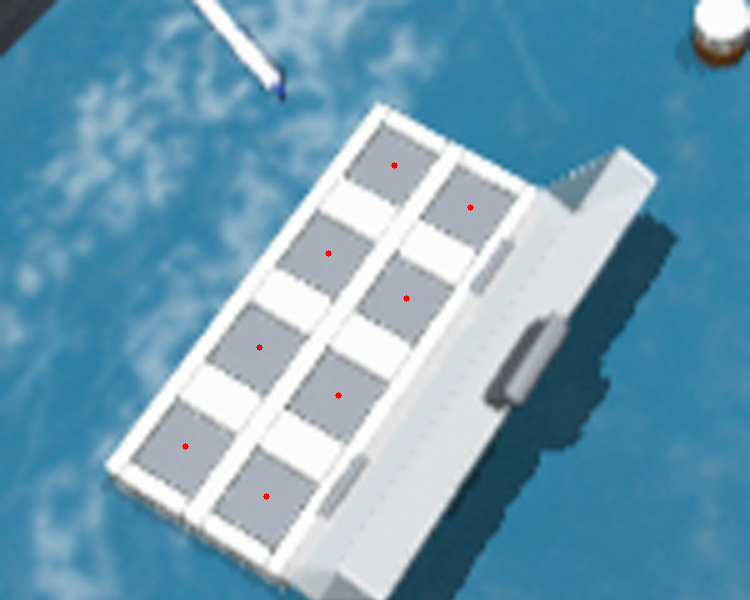

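Call:
{"op": "servo_tool", "data": {"steps": [[[0.0125,0.039,0],[0,0,-2.5],0],[[0.0125,0.039,0],[0,0,-2.5],0],[[0.0125,0.039,0],[0,0,-2.5],0],[[0.0125,0.039,0],[0,0,-2.5],0],[[0.0125,0.039,0],[0,0,-2.5],0],[[0.0125,0.039,0],[0,0,-2.5],0],[[0.0125,0.039,0],[0,0,-2.5],0],[[0.0125,0.039,0],[0,0,-2.4],0]]}}

```text
t: 0.77
ee_pos: [350.1, -258.8, 222.5]
orientation: [-3.14, -0.097, 0.0]
ft_force: [1.0, -0.9, -0.6]
width: 44.0
grasp_force: 0.0
```

Call:
{"op": "servo_tool", "data": {"steps": [[[0.0125,0.039,0],[0,0,0],0],[[0.0125,0.039,0],[0,0,0],0],[[0.0125,0.039,0],[0,0,0],0],[[0.0125,0.039,-0.01],[0,0,0],0],[[0.0125,0.039,-0.02],[0,0,0],0],[[0.0125,0.039,-0.02],[0,0,0],0],[[0.0125,0.039,-0.02],[0,0,0],0],[[0.0,0,-0.02],[0,0,0],0]]}}

```text
t: 1.43
ee_pos: [436.4, 6.6, 137.6]
orientation: [-3.139, -0.109, -0.005]
ft_force: [0.0, 0.0, -0.1]
width: 43.8
grasp_force: 0.0
```

Call:
{"op": "servo_tool", "data": {"steps": [[[0.0085,0.0245,-0.015],[0,0,0],0],[[0.0085,0.0245,-0.015],[0,0,0],0],[[0,0,-0.015],[0,0,0],0],[[0,0,-0.015],[0,0,0],0],[[0,0,-0.01],[0,0,0],0],[[0,0,0],[0,0,0],0],[[0,0,0],[0,0,0],0],[[0,0,0],[0,0,0],0]]}}

```text
t: 2.1
ee_pos: [451.7, 50.5, 68.5]
orientation: [-3.14, -0.1, -0.001]
ft_force: [-0.9, 0.1, 0.6]
width: 43.7
grasp_force: 0.0
```

```bash
python3 - <<'E'
from h import *
d=get('side')
o=sensors.get_obs(); print(o['ee_pos'].round(1),o['orientation'].round(3))
cv2.imwrite('pics/g0.png',cv2.resize(d['color'][130:230,230:390],None,fx=5,fy=5,interpolation=cv2.INTER_CUBIC))
t=get('top')
for p in pots(t): print(p)
E
```

```text
[451.8  50.5  68.7] [-3.14e+00 -1.00e-01 -2.00e-03]
(array([262.6, 176.2]), np.int32(69), array([598.2, 243.2]))
(array([318.6, 184.2]), np.int32(67), array([572.1,  79. ]))
(array([221. , 199.7]), np.int32(305), array([530.9, 364.9]))
(array([290.2, 200.5]), np.int32(66), array([525.4, 162.8]))
(array([331.3, 219.8]), np.int32(1040), array([467. ,  43.3]))
(array([314.7, 242. ]), np.int32(151), array([403.2,  92.8]))
```

View pics/g0.png

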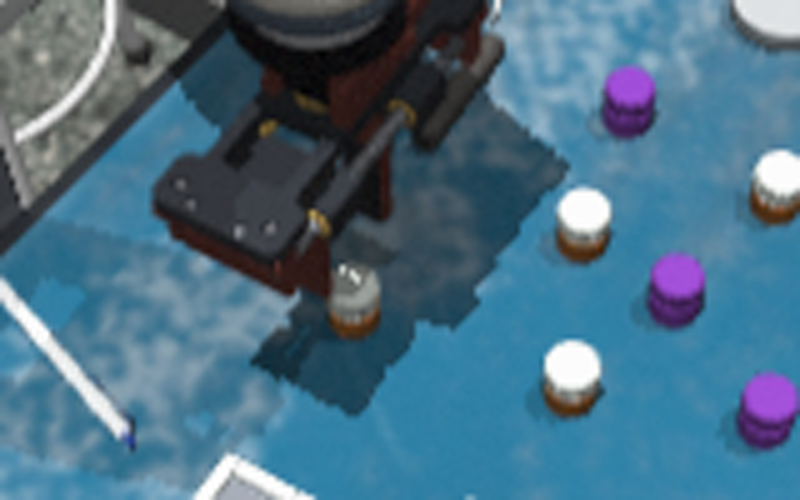

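The side crop shows the gripper above the shaded front pot at crop (355,300), with the fingers either side of it. Now I'll lower and grasp.

Call:
{"op": "servo_tool", "data": {"steps": [[[0.0018,0.005,0],[0,0,0],0],[[0,0,-0.01],[0,0,0],0],[[0,0,-0.015],[0,0,0],0],[[0,0,-0.015],[0,0,0],0],[[0,0,-0.01],[0,0,0],0],[[0,0,0],[0,0,0],0],[[0,0,0],[0,0,0],0],[[0,0,0],[0,0,0],0]]}}

```text
t: 2.87
ee_pos: [453.3, 55.8, 18.1]
orientation: [-3.14, -0.101, -0.0]
ft_force: [-0.6, -1.3, 0.4]
width: 43.7
grasp_force: 0.0
```

Call:
{"op": "servo_tool", "data": {"steps": [[[0,0,0],[0,0,0],-0.3],[[0,0,0],[0,0,0],-0.5],[[0,0,0],[0,0,0],-1],[[0,0,0],[0,0,0],-1],[[0,0,0],[0,0,0],-1],[[0,0,0],[0,0,0],-1],[[0,0,0],[0,0,0],-1],[[0,0,0],[0,0,0],-1]]}}

```text
t: 3.53
ee_pos: [453.6, 55.8, 18.4]
orientation: [-3.14, -0.101, -0.002]
ft_force: [-0.7, -1.0, 7.4]
width: 27.0
grasp_force: 30.0
```

Call:
{"op": "servo_tool", "data": {"steps": [[[0,0,0.01],[0,0,0],-1],[[0,0,0.02],[0,0,0],-1],[[0,0,0.025],[0,0,0],-1],[[0.005,-0.02,0.01],[0,0,0],-1],[[0.009,-0.03,0],[0,0,0],-1],[[0.009,-0.034,0],[0,0,0],-1],[[0.005,-0.03,0],[0,0,0],-1],[[0.004,-0.02,0],[0,0,0],-1]]}}

```text
t: 4.2
ee_pos: [485.7, -80.5, 83.8]
orientation: [3.14, 0.1, 0.002]
ft_force: [0.4, 0.3, -1.3]
width: 27.2
grasp_force: 30.0
```

Call:
{"op": "servo_tool", "data": {"steps": [[[0,0,0],[0,0,0],-1],[[0,0,-0.01],[0,0,0],-1],[[0,0,-0.01],[0,0,0],-1],[[0,0,-0.01],[0,0,0],-1],[[0,0,0],[0,0,0],-1],[[0,0,0],[0,0,0],-1],[[0,0,0],[0,0,0],-1],[[0,0,0],[0,0,0],-1]]}}

```text
t: 4.87
ee_pos: [485.2, -77.8, 53.0]
orientation: [3.14, 0.102, 0.0]
ft_force: [0.2, -0.1, -1.0]
width: 27.2
grasp_force: 30.0
```

Call:
{"op": "servo_tool", "data": {"steps": [[[0.0003,0,-0.004],[0,0,0],-1],[[0,0,-0.004],[0,0,0],-1],[[0,0,-0.003],[0,0,0],-1],[[0,0,-0.002],[0,0,0],-1],[[0,0,-0.001],[0,0,0],-1],[[0,0,0],[0,0,0],-1],[[0,0,0],[0,0,0],-1],[[0,0,0],[0,0,0],-1]]}}

```text
t: 5.53
ee_pos: [485.4, -78.3, 39.0]
orientation: [3.14, 0.101, 0.0]
ft_force: [0.1, 0.3, -0.5]
width: 27.5
grasp_force: 30.0
```

Call:
{"op": "servo_tool", "data": {"steps": [[[0,0,-0.001],[0,0,0],-1],[[0,0,0],[0,0,0],-1],[[0,0,-0.001],[0,0,0],-1],[[0,0,0],[0,0,0],-1],[[0,0,0],[0,0,0],-1],[[0,0,0],[0,0,0],-1],[[0,0,0],[0,0,0],-1],[[0,0,0],[0,0,0],-1]]}}

```text
t: 6.2
ee_pos: [485.4, -78.2, 36.9]
orientation: [-3.14, -0.101, 0.0]
ft_force: [-0.1, 0.0, -0.4]
width: 27.2
grasp_force: 30.0
```

Call:
{"op": "servo_tool", "data": {"steps": [[[0,0,-0.001],[0,0,0],-1],[[0,0,0],[0,0,0],-1],[[0,0,-0.001],[0,0,0],-1],[[0,0,0],[0,0,0],-1],[[0,0,0],[0,0,0],-1],[[0,0,0],[0,0,0],-1],[[0,0,0],[0,0,0],-1],[[0,0,0],[0,0,0],-1]]}}

```text
t: 6.87
ee_pos: [485.4, -78.2, 34.9]
orientation: [-3.14, -0.101, 0.0]
ft_force: [-0.3, -0.0, -0.4]
width: 27.2
grasp_force: 30.0
```

```bash
python3 - <<'E'
from h import *
d=get('side')
cv2.imwrite('pics/p0.png',cv2.resize(d['color'][170:340,190:390],None,fx=4,fy=3.5,interpolation=cv2.INTER_CUBIC))
E
```

```text
(no output)
```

View pics/p0.png

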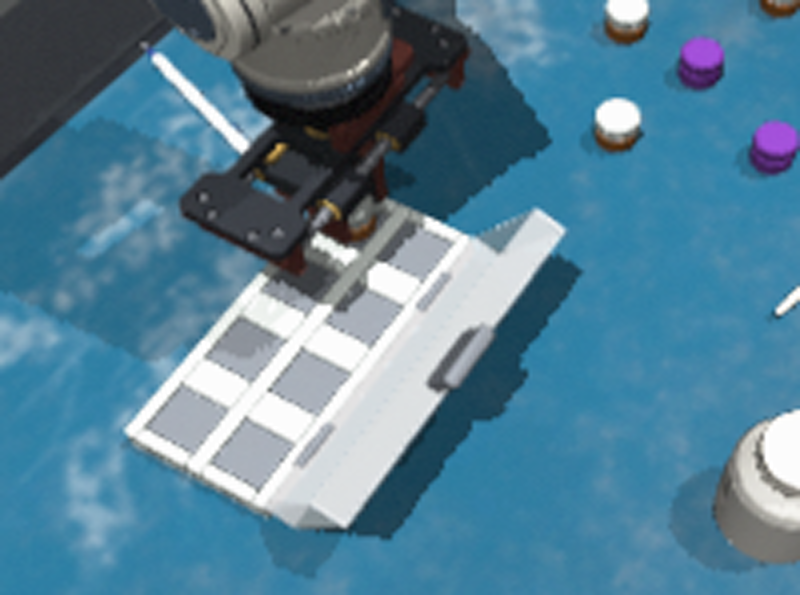

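The pot is held upright inside the cell nearest the pots, visible at crop (360,222). The force is still small, so I'll continue down.

Call:
{"op": "servo_tool", "data": {"steps": [[[0,0,-0.001],[0,0,0],-1],[[0,0,-0.001],[0,0,0],-1],[[0,0,-0.001],[0,0,0],-1],[[0,0,0],[0,0,0],-1],[[0,0,0],[0,0,0],-1],[[0,0,0],[0,0,0],-1],[[0,0,0],[0,0,0],-1],[[0,0,0],[0,0,0],-1]]}}

```text
t: 7.58
ee_pos: [485.4, -78.2, 31.9]
orientation: [-3.14, -0.101, 0.0]
ft_force: [0.0, 1.3, -0.6]
width: 27.4
grasp_force: 30.0
```

Call:
{"op": "servo_tool", "data": {"steps": [[[0,0,-0.001],[0,0,0],-1],[[0,0,-0.001],[0,0,0],-1],[[0,0,-0.001],[0,0,0],-1],[[0,0,0],[0,0,0],-1],[[0,0,0],[0,0,0],-1],[[0,0,0],[0,0,0],-1],[[0,0,0],[0,0,0],-1],[[0,0,0],[0,0,0],-1]]}}

```text
t: 8.25
ee_pos: [485.4, -78.2, 28.9]
orientation: [-3.14, -0.101, 0.0]
ft_force: [0.7, 0.5, -0.6]
width: 27.1
grasp_force: 30.0
```

Call:
{"op": "servo_tool", "data": {"steps": [[[0,0,-0.001],[0,0,0],-1],[[0,0,0],[0,0,0],-1],[[0,0,-0.001],[0,0,0],-1],[[0,0,0],[0,0,0],-1],[[0,0,0],[0,0,0],-1],[[0,0,0],[0,0,0],-1],[[0,0,0],[0,0,0],-1],[[0,0,0],[0,0,0],-1]]}}

```text
t: 8.92
ee_pos: [485.4, -78.2, 26.9]
orientation: [3.14, 0.101, 0.0]
ft_force: [0.6, 0.4, -1.5]
width: 27.1
grasp_force: 30.0
```

Call:
{"op": "servo_tool", "data": {"steps": [[[0,0,-0.0005],[0,0,0],-1],[[0,0,0],[0,0,0],-1],[[0,0,0],[0,0,0],-1],[[0,0,0],[0,0,0],-1],[[0,0,0],[0,0,0],-1],[[0,0,0],[0,0,0],-1],[[0,0,0],[0,0,0],-1],[[0,0,0],[0,0,0],-1]]}}

```text
t: 9.58
ee_pos: [485.4, -78.2, 26.5]
orientation: [3.14, 0.101, 0.0]
ft_force: [-0.5, -0.3, 1.1]
width: 27.0
grasp_force: 30.0
```

Call:
{"op": "servo_tool", "data": {"steps": [[[0,0,-0.0005],[0,0,0],-1],[[0,0,0],[0,0,0],-0.2],[[0,0,0],[0,0,0],-0.1],[[0,0,0],[0,0,0],-0.1],[[0,0,0],[0,0,0],-0.1],[[0,0,0.01],[0,0,0],-0.1],[[0,0,0.02],[0,0,0],-0.1],[[0,0,0.035],[0,0,0],-0.1]]}}

```text
t: 10.25
ee_pos: [483.2, -77.8, 89.8]
orientation: [-3.139, -0.101, 0.009]
ft_force: [0.1, -0.0, 0.2]
width: 39.1
grasp_force: 0.0
```

Call:
{"op": "servo_tool", "data": {"steps": [[[0.012,0.02,0],[0,0,0],0],[[0.012,0.022,0],[0,0,0],0],[[0.012,0.022,0],[0,0,0],0],[[0.012,0.022,0],[0,0,0],0],[[0.012,0.022,0],[0,0,0],0],[[0.012,0.022,0],[0,0,0],0],[[0.012,0.02,0],[0,0,0],0],[[0,0,0],[0,0,0],0]]}}

```text
t: 10.92
ee_pos: [572.0, 74.8, 92.0]
orientation: [-3.139, -0.105, -0.005]
ft_force: [-0.4, 0.1, -0.4]
width: 43.8
grasp_force: 0.0
```

```bash
cat > st.py <<'E'
from h import *
o=sensors.get_obs(); print(o['t'],o['ee_pos'].round(1),o['orientation'].round(3))
t=get('top'); s=get('side')
for p in pots(t): print(p)
print('side')
for p in pots(s,32,(120,225,250,420)): print(p)
E
python3 - <<'E'
import st
from h import *
s=load('side');f=200/np.tan(np.radians(float(s['vertical_fov']))/2)
R=cv2.Rodrigues(s['rvec'])[0]
q=R@np.array([485.4,-78.2,40])+s['tvec'].ravel(); u,v=q[:2]/q[2]*f+[s['cx'],s['cy']]; print(u,v)
for a in(-4,-2,0,2,4): print([world(s,u+b,v+a).round(0).tolist() for b in(-3,0,3)])
cv2.imwrite('pics/p1.png',cv2.resize(s['color'][190:290,210:350],None,fx=5,fy=5,interpolation=cv2.INTER_CUBIC))
E
```

```text
10.9167 [572.   74.8  92. ] [-3.139 -0.105 -0.005]
(array([314.5, 188.9]), np.int32(759), array([558.6,  91.2]))
(array([346.8, 158.4]), np.int32(57), array([647.6,  -5.5]))
(array([320.2, 164.7]), np.int32(1069), array([629.9,  73.4]))
(array([262.7, 176.1]), np.int32(64), array([598.6, 242.7]))
(array([221. , 199.9]), np.int32(291), array([530.4, 365.1]))
side
(array([251. , 132.1]), np.int32(41), array([230.6, 124.7]))
(array([386.4, 129. ]), np.int32(248), array([537.3, 351.3]))
(array([385.9, 164. ]), np.int32(73), array([597.8, 241.7]))
277.5135465485528 229.19982765284226
[[473.0, -74.0, 41.0], [480.0, -71.0, 42.0], [478.0, -60.0, 25.0]]
[[476.0, -78.0, 39.0], [483.0, -75.0, 42.0], [488.0, -70.0, 40.0]]
[[479.0, -82.0, 39.0], [485.0, -78.0, 40.0], [492.0, -75.0, 43.0]]
[[483.0, -86.0, 40.0], [489.0, -83.0, 42.0], [495.0, -79.0, 41.0]]
[[488.0, -92.0, 43.0], [491.0, -85.0, 37.0], [497.0, -82.0, 38.0]]
```

View pics/p1.png

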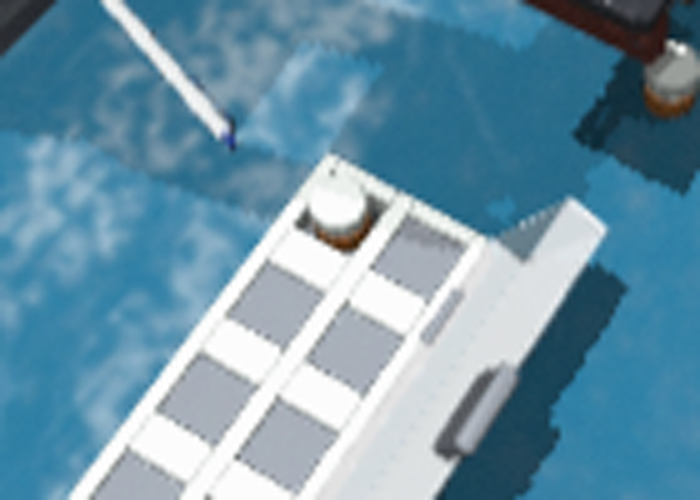

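The first pot stands at the bottom of its cell, with the cap at crop (340,200) and its top at about 40 mm. The second pot is still in place at crop (670,75). On to it.

Call:
{"op": "servo_tool", "data": {"steps": [[[0,0.004,-0.01],[0,0,0],0],[[0,0,-0.02],[0,0,0],0],[[0,0,-0.02],[0,0,0],0],[[0,0,-0.015],[0,0,0],0],[[0,0,-0.008],[0,0,0],0],[[0,0,0],[0,0,0],0],[[0,0,0],[0,0,0],0],[[0,0,0],[0,0,0],0]]}}

```text
t: 11.68
ee_pos: [569.8, 75.5, 18.6]
orientation: [-3.14, -0.1, -0.001]
ft_force: [-0.3, -0.3, 0.2]
width: 44.1
grasp_force: 0.0
```

Call:
{"op": "servo_tool", "data": {"steps": [[[0.0023,0.0035,0],[0,0,0],0],[[0,0,0],[0,0,0],0],[[0,0,0],[0,0,0],-0.3],[[0,0,0],[0,0,0],-1],[[0,0,0],[0,0,0],-1],[[0,0,0],[0,0,0],-1],[[0,0,0],[0,0,0],-1],[[0,0,0],[0,0,0],-1]]}}

```text
t: 12.35
ee_pos: [571.9, 79.4, 18.2]
orientation: [-3.14, -0.101, -0.001]
ft_force: [-1.0, 1.4, 4.7]
width: 27.2
grasp_force: 30.0
```

Call:
{"op": "servo_tool", "data": {"steps": [[[0,0,0.01],[0,0,0],-1],[[0,0,0.02],[0,0,0],-1],[[0,0,0.025],[0,0,0],-1],[[-0.01,-0.03,0.01],[0,0,0],-1],[[-0.015,-0.036,0],[0,0,0],-1],[[-0.015,-0.036,0],[0,0,0],-1],[[-0.015,-0.036,0],[0,0,0],-1],[[-0.015,-0.036,0],[0,0,0],-1]]}}

```text
t: 13.02
ee_pos: [500.9, -96.0, 83.6]
orientation: [3.14, 0.102, 0.001]
ft_force: [-0.7, -0.0, -0.4]
width: 27.4
grasp_force: 30.0
```

Call:
{"op": "servo_tool", "data": {"steps": [[[-0.012,-0.033,0],[0,0,0],-1],[[0,0,0],[0,0,0],-1],[[0,0,-0.01],[0,0,0],-1],[[0,0,-0.01],[0,0,0],-1],[[0,0,-0.01],[0,0,0],-1],[[0,0,0],[0,0,0],-1],[[0,0,0],[0,0,0],-1],[[0,0,0],[0,0,0],-1]]}}

```text
t: 13.68
ee_pos: [489.8, -126.8, 52.5]
orientation: [-3.14, -0.104, 0.001]
ft_force: [1.1, -0.3, -1.0]
width: 27.1
grasp_force: 30.0
```

Call:
{"op": "servo_tool", "data": {"steps": [[[-0.0007,-0.005,0],[0,0,0],-1],[[0,0,-0.004],[0,0,0],-1],[[0,0,-0.004],[0,0,0],-1],[[0,0,-0.003],[0,0,0],-1],[[0,0,-0.002],[0,0,0],-1],[[0,0,-0.001],[0,0,0],-1],[[0,0,0],[0,0,0],-1],[[0,0,0],[0,0,0],-1]]}}

```text
t: 14.35
ee_pos: [489.0, -132.7, 38.9]
orientation: [-3.14, -0.101, 0.0]
ft_force: [-0.5, 0.1, -0.9]
width: 27.2
grasp_force: 30.0
```

Call:
{"op": "servo_tool", "data": {"steps": [[[0,0,-0.001],[0,0,0],-1],[[0,0,-0.001],[0,0,0],-1],[[0,0,0],[0,0,0],-1],[[0,0,0],[0,0,0],-1],[[0,0,0],[0,0,0],-1],[[0,0,0],[0,0,0],-1],[[0,0,0],[0,0,0],-1],[[0,0,0],[0,0,0],-1]]}}

```text
t: 15.02
ee_pos: [489.0, -132.7, 36.9]
orientation: [3.14, 0.101, 0.0]
ft_force: [0.5, 0.1, -0.7]
width: 27.0
grasp_force: 30.0
```

Call:
{"op": "servo_tool", "data": {"steps": [[[0,0,-0.001],[0,0,0],-1],[[0,0,-0.0005],[0,0,0],-1],[[0,0,0],[0,0,0],-1],[[0,0,0],[0,0,0],-1],[[0,0,0],[0,0,0],-1],[[0,0,0],[0,0,0],-1],[[0,0,0],[0,0,0],-1],[[0,0,0],[0,0,0],-1]]}}

```text
t: 15.68
ee_pos: [489.0, -132.7, 35.4]
orientation: [-3.14, -0.101, 0.0]
ft_force: [0.4, -0.5, -0.4]
width: 27.0
grasp_force: 30.0
```

Call:
{"op": "servo_tool", "data": {"steps": [[[0,0,-0.001],[0,0,0],-1],[[0,0,-0.0005],[0,0,0],-1],[[0,0,0],[0,0,0],-1],[[0,0,0],[0,0,0],-1],[[0,0,0],[0,0,0],-1],[[0,0,0],[0,0,0],-1],[[0,0,0],[0,0,0],-1],[[0,0,0],[0,0,0],-1]]}}

```text
t: 16.35
ee_pos: [489.0, -132.7, 33.9]
orientation: [-3.14, -0.101, -0.0]
ft_force: [0.0, -0.5, -0.2]
width: 27.1
grasp_force: 30.0
```

Free. Down to about 26.2.

Call:
{"op": "servo_tool", "data": {"steps": [[[0,0,-0.001],[0,0,0],-1],[[0,0,-0.001],[0,0,0],-1],[[0,0,-0.001],[0,0,0],-1],[[0,0,-0.001],[0,0,0],-1],[[0,0,-0.001],[0,0,0],-1],[[0,0,-0.001],[0,0,0],-1],[[0,0,0],[0,0,0],-1],[[0,0,0],[0,0,0],-1]]}}

```text
t: 17.02
ee_pos: [488.9, -132.7, 27.8]
orientation: [-3.14, -0.101, 0.0]
ft_force: [0.2, 1.0, 0.0]
width: 27.3
grasp_force: 30.0
```

Call:
{"op": "servo_tool", "data": {"steps": [[[0,0,-0.001],[0,0,0],-1],[[0,0,-0.0007],[0,0,0],-1],[[0,0,0],[0,0,0],-1],[[0,0,0],[0,0,0],-1],[[0,0,0],[0,0,0],-1],[[0,0,0],[0,0,0],-1],[[0,0,0],[0,0,0],-1],[[0,0,0],[0,0,0],-1]]}}

```text
t: 17.68
ee_pos: [489.0, -132.7, 26.2]
orientation: [-3.14, -0.101, 0.0]
ft_force: [0.5, 0.2, -0.0]
width: 27.3
grasp_force: 30.0
```

Call:
{"op": "servo_tool", "data": {"steps": [[[0,0,-0.0003],[0,0,0],-1],[[0,0,0],[0,0,0],-0.2],[[0,0,0],[0,0,0],-0.1],[[0,0,0],[0,0,0],-0.1],[[0,0,0],[0,0,0],-0.1],[[0,0,0.01],[0,0,0],-0.1],[[0,0,0.02],[0,0,0],-0.1],[[0,0,0.035],[0,0,0],-0.1]]}}

```text
t: 18.35
ee_pos: [486.8, -132.1, 89.7]
orientation: [-3.138, -0.101, 0.009]
ft_force: [0.2, -0.3, 0.7]
width: 39.4
grasp_force: 0.0
```

Call:
{"op": "servo_tool", "data": {"steps": [[[0.002,0.036,0],[0,0,0],0],[[0.004,0.04,0],[0,0,0],0],[[0.005,0.04,0],[0,0,0],0],[[0.005,0.04,0],[0,0,0],0],[[0.005,0.04,0],[0,0,0],0],[[0.005,0.04,0],[0,0,0],0],[[0.005,0.04,0],[0,0,0],0],[[0.005,0.018,0],[0,0,0],0]]}}

```text
t: 19.02
ee_pos: [525.3, 165.4, 91.9]
orientation: [-3.139, -0.105, -0.002]
ft_force: [0.1, 0.6, 0.2]
width: 44.0
grasp_force: 0.0
```

```bash
python3 st.py
```

```text
19.0167 [525.3 165.4  91.9] [-3.139e+00 -1.050e-01 -2.000e-03]
(array([285.5, 208.6]), np.int32(991), array([502. , 176.9]))
(array([277.9, 186.8]), np.int32(1104), array([566.2, 198.4]))
(array([221. , 199.8]), np.int32(294), array([530.5, 365.1]))
side
(array([251. , 132.1]), np.int32(41), array([230.6, 124.7]))
(array([386.4, 128.9]), np.int32(249), array([537.3, 351.4]))
(array([385.9, 164. ]), np.int32(73), array([597.8, 241.7]))
```

```bash
python3 - <<'E'
from h import *
s=load('side'); c=s['color'].astype(int)
k=((c.min(2)>105)&(c.max(2)-c.min(2)<40)).astype(np.uint8); m=np.zeros_like(k); m[150:200,320:375]=k[150:200,320:375]
n,_,st,ce=cv2.connectedComponentsWithStats(m)
for i in range(1,n):
  if st[i,4]>15: print(ce[i].round(1),st[i,4],world(s,*ce[i],32).round(1))
print(c[172,346])
E
```

```text
[347.6 172.9] 50 [529.9 159.3  32. ]
[104 107 104]
```

Call:
{"op": "servo_tool", "data": {"steps": [[[0,0,-0.01],[0,0,0],0],[[0,0,-0.012],[0,0,0],0],[[0,0,-0.01],[0,0,0],0],[[0,0,0],[0,0,0],0],[[0,0,0],[0,0,0],0],[[0,0,0],[0,0,0],0],[[0,0,0],[0,0,0],0],[[0,0,0],[0,0,0],0]]}}

```text
t: 19.78
ee_pos: [525.4, 161.1, 59.3]
orientation: [-3.14, -0.101, -0.001]
ft_force: [0.2, -0.4, -0.4]
width: 43.9
grasp_force: 0.0
```

Call:
{"op": "servo_tool", "data": {"steps": [[[0,0.0018,-0.006],[0,0,0],0],[[0,0,-0.015],[0,0,0],0],[[0,0,-0.012],[0,0,0],0],[[0,0,-0.008],[0,0,0],0],[[0,0,0],[0,0,0],0],[[0,0,0],[0,0,0],0],[[0,0,0],[0,0,0],-0.3],[[0,0,0],[0,0,0],-1]]}}

```text
t: 20.45
ee_pos: [525.4, 163.2, 18.4]
orientation: [-3.14, -0.101, -0.001]
ft_force: [0.2, 0.7, -0.3]
width: 34.0
grasp_force: 0.0
```

Call:
{"op": "servo_tool", "data": {"steps": [[[0,0,0],[0,0,0],-1],[[0,0,0],[0,0,0],-1],[[0,0,0],[0,0,0],-1],[[0,0,0],[0,0,0],-1],[[0,0,0],[0,0,0],-1],[[0,0,0],[0,0,0],-1],[[0,0,0],[0,0,0],-1],[[0,0,0],[0,0,0],-1]]}}

```text
t: 21.12
ee_pos: [525.4, 163.2, 18.4]
orientation: [-3.14, -0.101, -0.001]
ft_force: [-0.1, -0.7, 5.0]
width: 27.3
grasp_force: 30.0
```

Call:
{"op": "servo_tool", "data": {"steps": [[[0,0,0.01],[0,0,0],-1],[[0,0,0.02],[0,0,0],-1],[[0,0,0.025],[0,0,0],-1],[[-0.003,-0.03,0.01],[0,0,0],-1],[[-0.003,-0.038,0],[0,0,0],-1],[[-0.003,-0.04,0],[0,0,0],-1],[[-0.003,-0.04,0],[0,0,0],-1],[[-0.003,-0.04,0],[0,0,0],-1]]}}

```text
t: 21.78
ee_pos: [509.5, -26.4, 83.5]
orientation: [3.14, 0.103, 0.0]
ft_force: [0.9, -0.1, -0.4]
width: 27.3
grasp_force: 30.0
```

Call:
{"op": "servo_tool", "data": {"steps": [[[-0.004,-0.04,0],[0,0,0],-1],[[-0.004,-0.04,0],[0,0,0],-1],[[-0.004,-0.04,0],[0,0,0],-1],[[-0.003,-0.03,0],[0,0,0],-1],[[-0.002,-0.01,-0.01],[0,0,0],-1],[[0,0,-0.01],[0,0,0],-1],[[0,0,-0.008],[0,0,0],-1],[[0,0,0],[0,0,0],-1]]}}

```text
t: 22.45
ee_pos: [491.5, -183.0, 52.9]
orientation: [-3.138, -0.103, 0.006]
ft_force: [-0.6, -0.1, -0.3]
width: 27.3
grasp_force: 30.0
```

Call:
{"op": "servo_tool", "data": {"steps": [[[0,0,0],[0,0,0],-1],[[0,0,0],[0,0,0],-1],[[0,0,0],[0,0,0],-1],[[0,0,0],[0,0,0],-1],[[0,0,0],[0,0,0],-1],[[0,0,0],[0,0,0],-1],[[0,0,0],[0,0,0],-1],[[0,0,0],[0,0,0],-1]]}}

```text
t: 23.12
ee_pos: [493.1, -184.9, 55.1]
orientation: [3.14, 0.101, 0.0]
ft_force: [-0.2, 0.0, -0.9]
width: 27.1
grasp_force: 30.0
```

Call:
{"op": "servo_tool", "data": {"steps": [[[-0.0005,-0.0007,-0.002],[0,0,0],-1],[[0,0,-0.004],[0,0,0],-1],[[0,0,-0.004],[0,0,0],-1],[[0,0,-0.003],[0,0,0],-1],[[0,0,-0.002],[0,0,0],-1],[[0,0,-0.001],[0,0,0],-1],[[0,0,0],[0,0,0],-1],[[0,0,0],[0,0,0],-1]]}}

```text
t: 23.78
ee_pos: [492.6, -185.6, 38.9]
orientation: [-3.14, -0.101, -0.0]
ft_force: [0.6, -0.4, -1.0]
width: 27.0
grasp_force: 30.0
```

Call:
{"op": "servo_tool", "data": {"steps": [[[0,0,-0.001],[0,0,0],-1],[[0,0,-0.001],[0,0,0],-1],[[0,0,0],[0,0,0],-1],[[0,0,0],[0,0,0],-1],[[0,0,0],[0,0,0],-1],[[0,0,0],[0,0,0],-1],[[0,0,0],[0,0,0],-1],[[0,0,0],[0,0,0],-1]]}}

```text
t: 24.45
ee_pos: [492.8, -185.7, 37.4]
orientation: [3.14, 0.101, 0.001]
ft_force: [-0.9, 0.9, 6.3]
width: 27.2
grasp_force: 30.0
```

Call:
{"op": "servo_tool", "data": {"steps": [[[0,0,-0.001],[0,0,0],-1],[[0,0,-0.0005],[0,0,0],-1],[[0,0,0],[0,0,0],-1],[[0,0,0],[0,0,0],-1],[[0,0,0],[0,0,0],-1],[[0,0,0],[0,0,0],-1],[[0,0,0],[0,0,0],-1],[[0,0,0],[0,0,0],-1]]}}

```text
t: 25.12
ee_pos: [492.9, -185.7, 37.3]
orientation: [3.14, 0.101, 0.001]
ft_force: [-4.1, 2.1, 22.1]
width: 27.1
grasp_force: 30.0
```

Taken: it stops at about 3 mm with 22 N. I'll lift and try the next cell.

Call:
{"op": "servo_tool", "data": {"steps": [[[0,0,0.004],[0,0,0],-1],[[0,0,0.008],[0,0,0],-1],[[0,0,0.005],[0,0,0],-1],[[0.001,-0.014,0],[0,0,0],-1],[[0.001,-0.02,0],[0,0,0],-1],[[0.0015,-0.02,0],[0,0,0],-1],[[0,0,0],[0,0,0],-1],[[0,0,0],[0,0,0],-1]]}}

```text
t: 25.78
ee_pos: [496.0, -240.9, 52.3]
orientation: [3.14, 0.098, 0.001]
ft_force: [0.2, -0.2, -0.8]
width: 27.4
grasp_force: 30.0
```

Call:
{"op": "servo_tool", "data": {"steps": [[[0,0,0],[0,0,0],-1],[[0,0,0],[0,0,0],-1],[[0,0,0],[0,0,0],-1],[[0,0,0],[0,0,0],-1],[[0,0,0],[0,0,0],-1],[[0,0,0],[0,0,0],-1],[[0,0,0],[0,0,0],-1],[[0,0,0],[0,0,0],-1]]}}

```text
t: 26.45
ee_pos: [496.1, -239.5, 52.5]
orientation: [3.14, 0.102, 0.0]
ft_force: [0.4, -0.1, -0.7]
width: 27.1
grasp_force: 30.0
```

Call:
{"op": "servo_tool", "data": {"steps": [[[0,0,0],[0,0,0],-1],[[0,0,-0.004],[0,0,0],-1],[[0,0,-0.004],[0,0,0],-1],[[0,0,-0.003],[0,0,0],-1],[[0,0,-0.002],[0,0,0],-1],[[0,0,-0.001],[0,0,0],-1],[[0,0,0],[0,0,0],-1],[[0,0,0],[0,0,0],-1]]}}

```text
t: 27.12
ee_pos: [496.0, -239.6, 38.3]
orientation: [-3.14, -0.101, 0.0]
ft_force: [0.8, -0.1, -0.6]
width: 26.9
grasp_force: 30.0
```

Call:
{"op": "servo_tool", "data": {"steps": [[[0,0,-0.001],[0,0,0],-1],[[0,0,-0.001],[0,0,0],-1],[[0,0,0],[0,0,0],-1],[[0,0,0],[0,0,0],-1],[[0,0,0],[0,0,0],-1],[[0,0,0],[0,0,0],-1],[[0,0,0],[0,0,0],-1],[[0,0,0],[0,0,0],-1]]}}

```text
t: 27.78
ee_pos: [496.0, -239.6, 36.5]
orientation: [3.14, 0.101, 0.0]
ft_force: [-0.3, 0.5, -0.9]
width: 27.4
grasp_force: 30.0
```

Call:
{"op": "servo_tool", "data": {"steps": [[[0,0,-0.001],[0,0,0],-1],[[0,0,0],[0,0,0],-1],[[0,0,0],[0,0,0],-1],[[0,0,0],[0,0,0],-1],[[0,0,0],[0,0,0],-1],[[0,0,0],[0,0,0],-1],[[0,0,0],[0,0,0],-1],[[0,0,0],[0,0,0],-1]]}}

```text
t: 28.45
ee_pos: [496.0, -239.6, 35.4]
orientation: [3.14, 0.101, -0.0]
ft_force: [0.2, 0.2, -0.3]
width: 27.2
grasp_force: 30.0
```

Call:
{"op": "servo_tool", "data": {"steps": [[[0,0,-0.001],[0,0,0],-1],[[0,0,0],[0,0,0],-1],[[0,0,0],[0,0,0],-1],[[0,0,0],[0,0,0],-1],[[0,0,0],[0,0,0],-1],[[0,0,0],[0,0,0],-1],[[0,0,0],[0,0,0],-1],[[0,0,0],[0,0,0],-1]]}}

```text
t: 29.12
ee_pos: [496.0, -239.6, 34.4]
orientation: [-3.14, -0.101, 0.0]
ft_force: [0.4, 0.7, -0.5]
width: 27.3
grasp_force: 30.0
```

Call:
{"op": "servo_tool", "data": {"steps": [[[0,0,-0.001],[0,0,0],-1],[[0,0,-0.001],[0,0,0],-1],[[0,0,-0.001],[0,0,0],-1],[[0,0,-0.001],[0,0,0],-1],[[0,0,-0.001],[0,0,0],-1],[[0,0,-0.001],[0,0,0],-1],[[0,0,0],[0,0,0],-1],[[0,0,0],[0,0,0],-1]]}}

```text
t: 29.78
ee_pos: [495.9, -239.6, 28.3]
orientation: [-3.14, -0.101, 0.0]
ft_force: [-0.5, -0.1, -0.7]
width: 27.3
grasp_force: 30.0
```

Call:
{"op": "servo_tool", "data": {"steps": [[[0,0,-0.001],[0,0,0],-1],[[0,0,-0.001],[0,0,0],-1],[[0,0,0],[0,0,0],-1],[[0,0,0],[0,0,0],-1],[[0,0,0],[0,0,0],-1],[[0,0,0],[0,0,0],-1],[[0,0,0],[0,0,0],-1],[[0,0,0],[0,0,0],-1]]}}

```text
t: 30.45
ee_pos: [496.0, -239.6, 26.4]
orientation: [-3.14, -0.101, 0.0]
ft_force: [-0.2, -0.5, 1.4]
width: 27.2
grasp_force: 30.0
```

Call:
{"op": "servo_tool", "data": {"steps": [[[0,0,-0.0003],[0,0,0],-1],[[0,0,0],[0,0,0],-0.2],[[0,0,0],[0,0,0],-0.1],[[0,0,0],[0,0,0],-0.1],[[0,0,0],[0,0,0],-0.1],[[0,0,0.01],[0,0,0],-0.1],[[0,0,0.02],[0,0,0],-0.1],[[0,0,0.035],[0,0,0],-0.1]]}}

```text
t: 31.12
ee_pos: [493.9, -238.5, 89.7]
orientation: [-3.137, -0.101, 0.008]
ft_force: [0.5, -0.4, 0.1]
width: 39.4
grasp_force: 0.0
```

```bash
python3 st.py
```

```text
31.1167 [ 493.9 -238.5   89.7] [-3.137 -0.101  0.008]
(array([262.6, 176.2]), np.int32(69), array([598.2, 243.2]))
(array([221.1, 199.7]), np.int32(302), array([530.8, 364.8]))
side
(array([251. , 132.1]), np.int32(41), array([230.6, 124.7]))
(array([386.4, 129. ]), np.int32(248), array([537.4, 351.4]))
(array([385.8, 164. ]), np.int32(72), array([597.6, 241.6]))
```

Call:
{"op": "servo_tool", "data": {"steps": [[[0,0.03,0.002],[0,0,0],0],[[0.002,0.04,0],[0,0,0],0],[[0.003,0.04,0],[0,0,0],0],[[0.003,0.04,0],[0,0,0],0],[[0.003,0.04,0],[0,0,0],0],[[0.003,0.04,0],[0,0,0],0],[[0.013,0.039,0],[0,0,0],0],[[0.013,0.039,0],[0,0,0],0]]}}

```text
t: 31.88
ee_pos: [535.5, 70.4, 93.3]
orientation: [3.14, 0.101, -0.001]
ft_force: [0.9, 0.1, 0.4]
width: 44.0
grasp_force: 0.0
```

Call:
{"op": "servo_tool", "data": {"steps": [[[0.013,0.039,0],[0,0,0],0],[[0.013,0.039,0],[0,0,0],0],[[0.013,0.039,0],[0,0,0],0],[[0.013,0.039,0],[0,0,0],0],[[0.01,0.01,-0.01],[0,0,0],0],[[0,0,-0.01],[0,0,0],0],[[0,0,0],[0,0,0],0],[[0,0,0],[0,0,0],0]]}}

```text
t: 32.55
ee_pos: [596.3, 233.1, 71.9]
orientation: [3.139, 0.101, -0.005]
ft_force: [-0.7, 0.2, 0.2]
width: 43.7
grasp_force: 0.0
```

Call:
{"op": "servo_tool", "data": {"steps": [[[0,0,0],[0,0,0],0],[[0,0,0],[0,0,0],0],[[0,0,0],[0,0,0],0],[[0,0,0],[0,0,0],0],[[0,0,0],[0,0,0],0],[[0,0,0],[0,0,0],0],[[0,0,0],[0,0,0],0],[[0,0,0],[0,0,0],0]]}}

```text
t: 33.22
ee_pos: [598.0, 234.4, 73.2]
orientation: [-3.14, -0.101, -0.0]
ft_force: [-0.8, 0.8, -0.4]
width: 43.7
grasp_force: 0.0
```

```bash
python3 - <<'E'
from h import *
s=get('side'); c=s['color'].astype(int)
k=((c.min(2)>95)&(c.max(2)-c.min(2)<40)).astype(np.uint8); m=np.zeros_like(k); m[145:195,360:410]=k[145:195,360:410]
n,_,st,ce=cv2.connectedComponentsWithStats(m)
for i in range(1,n):
  if st[i,4]>15: print(ce[i].round(1),st[i,4],world(s,*ce[i],32).round(1))
E
```

```text
[387.4 166. ] 36 [604.4 238.2  32. ]
```

Call:
{"op": "servo_tool", "data": {"steps": [[[0.0002,0.0087,0],[0,0,0],0],[[0,0,-0.01],[0,0,0],0],[[0,0,-0.015],[0,0,0],0],[[0,0,-0.015],[0,0,0],0],[[0,0,-0.01],[0,0,0],0],[[0,0,-0.005],[0,0,0],0],[[0,0,0],[0,0,0],0],[[0,0,0],[0,0,0],0]]}}

```text
t: 33.93
ee_pos: [597.9, 242.9, 17.4]
orientation: [3.14, 0.101, -0.002]
ft_force: [-0.6, 0.3, 0.1]
width: 44.1
grasp_force: 0.0
```

Call:
{"op": "servo_tool", "data": {"steps": [[[0,0,0],[0,0,0],0],[[0,0,0],[0,0,0],-0.3],[[0,0,0],[0,0,0],-1],[[0,0,0],[0,0,0],-1],[[0,0,0],[0,0,0],-1],[[0,0,0],[0,0,0],-1],[[0,0,0],[0,0,0],-1],[[0,0,0],[0,0,0],-1]]}}

```text
t: 34.6
ee_pos: [598.6, 243.2, 18.8]
orientation: [-3.14, -0.101, -0.001]
ft_force: [-0.9, -0.1, 5.4]
width: 27.2
grasp_force: 30.0
```

Call:
{"op": "servo_tool", "data": {"steps": [[[0,0,0.01],[0,0,0],-1],[[0,0,0.02],[0,0,0],-1],[[0,0,0.025],[0,0,0],-1],[[-0.01,-0.03,0.01],[0,0,0],-1],[[-0.01,-0.038,0],[0,0,0],-1],[[-0.01,-0.039,0],[0,0,0],-1],[[-0.01,-0.039,0],[0,0,0],-1],[[-0.01,-0.039,0],[0,0,0],-1]]}}

```text
t: 35.27
ee_pos: [547.4, 56.7, 83.7]
orientation: [-3.14, -0.103, -0.001]
ft_force: [0.9, 0.2, -1.2]
width: 27.2
grasp_force: 30.0
```

Call:
{"op": "servo_tool", "data": {"steps": [[[-0.01,-0.039,0],[0,0,0],-1],[[-0.009,-0.039,0],[0,0,0],-1],[[0,-0.03,0],[0,0,0],-1],[[0,-0.02,0],[0,0,0],-1],[[0,-0.005,-0.01],[0,0,0],-1],[[0,0,-0.01],[0,0,0],-1],[[0,0,-0.008],[0,0,0],-1],[[0,0,0],[0,0,0],-1]]}}

```text
t: 35.93
ee_pos: [527.7, -73.6, 53.0]
orientation: [-3.139, -0.103, 0.006]
ft_force: [-0.8, 0.8, -0.1]
width: 27.3
grasp_force: 30.0
```

Call:
{"op": "servo_tool", "data": {"steps": [[[0,0,0],[0,0,0],-1],[[0,0,0],[0,0,0],-1],[[0,0,0],[0,0,0],-1],[[0,0,0],[0,0,0],-1],[[0,0,0],[0,0,0],-1],[[0,0,0],[0,0,0],-1],[[0,0,0],[0,0,0],-1],[[0,0,0],[0,0,0],-1]]}}

```text
t: 36.6
ee_pos: [529.3, -74.9, 55.3]
orientation: [3.14, 0.101, 0.0]
ft_force: [0.1, 0.5, -1.6]
width: 27.3
grasp_force: 30.0
```

Call:
{"op": "servo_tool", "data": {"steps": [[[0.0002,0,-0.003],[0,0,0],-1],[[0,0,-0.004],[0,0,0],-1],[[0,0,-0.004],[0,0,0],-1],[[0,0,-0.003],[0,0,0],-1],[[0,0,-0.002],[0,0,0],-1],[[0,0,0],[0,0,0],-1],[[0,0,0],[0,0,0],-1],[[0,0,0],[0,0,0],-1]]}}

```text
t: 37.27
ee_pos: [529.4, -74.9, 39.1]
orientation: [-3.14, -0.101, 0.0]
ft_force: [-0.1, 0.5, -0.4]
width: 27.5
grasp_force: 30.0
```

Call:
{"op": "servo_tool", "data": {"steps": [[[0,0,-0.001],[0,0,0],-1],[[0,0,-0.001],[0,0,0],-1],[[0,0,0],[0,0,0],-1],[[0,0,0],[0,0,0],-1],[[0,0,0],[0,0,0],-1],[[0,0,0],[0,0,0],-1],[[0,0,0],[0,0,0],-1],[[0,0,0],[0,0,0],-1]]}}

```text
t: 37.93
ee_pos: [529.7, -74.9, 37.7]
orientation: [3.14, 0.101, 0.001]
ft_force: [-2.1, 0.4, 5.7]
width: 27.0
grasp_force: 30.0
```

Call:
{"op": "servo_tool", "data": {"steps": [[[0,0,-0.001],[0,0,0],-1],[[0,0,0],[0,0,0],-1],[[0,0,0],[0,0,0],-1],[[0,0,0],[0,0,0],-1],[[0,0,0],[0,0,0],-1],[[0,0,0],[0,0,0],-1],[[0,0,0],[0,0,0],-1],[[0,0,0],[0,0,0],-1]]}}

```text
t: 38.6
ee_pos: [529.8, -74.9, 37.6]
orientation: [3.14, 0.101, 0.001]
ft_force: [-4.3, 1.5, 16.0]
width: 27.2
grasp_force: 30.0
```

Taken. Next is the cell at box (+22,+27).

Call:
{"op": "servo_tool", "data": {"steps": [[[0,0,0.004],[0,0,0],-1],[[0,0,0.008],[0,0,0],-1],[[0,0,0.005],[0,0,0],-1],[[0.001,-0.014,0],[0,0,0],-1],[[0.001,-0.02,0],[0,0,0],-1],[[0.0015,-0.02,0],[0,0,0],-1],[[0,0,0],[0,0,0],-1],[[0,0,0],[0,0,0],-1]]}}

```text
t: 39.27
ee_pos: [533.0, -129.6, 53.4]
orientation: [3.14, 0.098, 0.001]
ft_force: [-0.4, -0.1, -1.0]
width: 27.1
grasp_force: 30.0
```

Call:
{"op": "servo_tool", "data": {"steps": [[[0,0,0],[0,0,0],-1],[[0,0,0],[0,0,0],-1],[[0,0,0],[0,0,0],-1],[[0,0,0],[0,0,0],-1],[[0,0,0],[0,0,0],-1],[[0,0,0],[0,0,0],-1],[[0,0,0],[0,0,0],-1],[[0,0,0],[0,0,0],-1]]}}

```text
t: 39.93
ee_pos: [532.9, -128.8, 53.1]
orientation: [-3.14, -0.101, 0.0]
ft_force: [0.1, 1.1, 0.3]
width: 27.1
grasp_force: 30.0
```

Call:
{"op": "servo_tool", "data": {"steps": [[[0,0,-0.002],[0,0,0],-1],[[0,0,-0.004],[0,0,0],-1],[[0,0,-0.004],[0,0,0],-1],[[0,0,-0.002],[0,0,0],-1],[[0,0,-0.002],[0,0,0],-1],[[0,0,0],[0,0,0],-1],[[0,0,0],[0,0,0],-1],[[0,0,0],[0,0,0],-1]]}}

```text
t: 40.6
ee_pos: [533.0, -129.0, 39.2]
orientation: [3.14, 0.101, 0.0]
ft_force: [0.6, -0.0, -0.2]
width: 27.3
grasp_force: 30.0
```

Call:
{"op": "servo_tool", "data": {"steps": [[[0,0,-0.001],[0,0,0],-1],[[0,0,-0.001],[0,0,0],-1],[[0,0,0],[0,0,0],-1],[[0,0,0],[0,0,0],-1],[[0,0,0],[0,0,0],-1],[[0,0,0],[0,0,0],-1],[[0,0,0],[0,0,0],-1],[[0,0,0],[0,0,0],-1]]}}

```text
t: 41.27
ee_pos: [532.9, -128.9, 37.1]
orientation: [-3.14, -0.101, 0.0]
ft_force: [0.5, 0.3, -0.0]
width: 27.2
grasp_force: 30.0
```

Call:
{"op": "servo_tool", "data": {"steps": [[[0,0,-0.001],[0,0,0],-1],[[0,0,0],[0,0,0],-1],[[0,0,0],[0,0,0],-1],[[0,0,0],[0,0,0],-1],[[0,0,0],[0,0,0],-1],[[0,0,0],[0,0,0],-1],[[0,0,0],[0,0,0],-1],[[0,0,0],[0,0,0],-1]]}}

```text
t: 41.93
ee_pos: [532.9, -128.9, 36.1]
orientation: [-3.14, -0.101, 0.0]
ft_force: [-0.1, 0.6, -0.2]
width: 27.2
grasp_force: 30.0
```

Free, so continue to the bottom (tip at about 26.4).

Call:
{"op": "servo_tool", "data": {"steps": [[[0,0,-0.001],[0,0,0],-1],[[0,0,-0.001],[0,0,0],-1],[[0,0,0],[0,0,0],-1],[[0,0,0],[0,0,0],-1],[[0,0,0],[0,0,0],-1],[[0,0,0],[0,0,0],-1],[[0,0,0],[0,0,0],-1],[[0,0,0],[0,0,0],-1]]}}

```text
t: 42.6
ee_pos: [532.9, -128.9, 34.1]
orientation: [3.14, 0.101, 0.0]
ft_force: [0.5, -1.0, -0.5]
width: 26.9
grasp_force: 30.0
```

Call:
{"op": "servo_tool", "data": {"steps": [[[0,0,-0.001],[0,0,0],-1],[[0,0,-0.001],[0,0,0],-1],[[0,0,-0.001],[0,0,0],-1],[[0,0,-0.001],[0,0,0],-1],[[0,0,-0.001],[0,0,0],-1],[[0,0,-0.001],[0,0,0],-1],[[0,0,0],[0,0,0],-1],[[0,0,0],[0,0,0],-1]]}}

```text
t: 43.27
ee_pos: [532.8, -128.9, 27.9]
orientation: [-3.14, -0.101, 0.001]
ft_force: [0.5, 0.6, 0.1]
width: 26.9
grasp_force: 30.0
```

Call:
{"op": "servo_tool", "data": {"steps": [[[0,0,-0.001],[0,0,0],-1],[[0,0,-0.0006],[0,0,0],-1],[[0,0,0],[0,0,0],-1],[[0,0,0],[0,0,0],-1],[[0,0,0],[0,0,0],-1],[[0,0,0],[0,0,0],-1],[[0,0,0],[0,0,0],-1],[[0,0,0],[0,0,0],-1]]}}

```text
t: 43.93
ee_pos: [532.9, -128.9, 26.7]
orientation: [-3.14, -0.101, 0.0]
ft_force: [-1.3, 0.1, 5.5]
width: 27.2
grasp_force: 30.0
```

Call:
{"op": "servo_tool", "data": {"steps": [[[0,0,0],[0,0,0],-1],[[0,0,0],[0,0,0],-0.2],[[0,0,0],[0,0,0],-0.1],[[0,0,0],[0,0,0],-0.1],[[0,0,0],[0,0,0],-0.1],[[0,0,0.01],[0,0,0],-0.1],[[0,0,0.02],[0,0,0],-0.1],[[0,0,0.035],[0,0,0],-0.1]]}}

```text
t: 44.6
ee_pos: [530.7, -128.3, 90.1]
orientation: [-3.138, -0.101, 0.009]
ft_force: [-0.2, 0.1, 0.4]
width: 39.4
grasp_force: 0.0
```

Call:
{"op": "servo_tool", "data": {"steps": [[[0,0,0.03],[0,0,0],0.4],[[-0.015,-0.02,0.02],[0,0,0],0.4],[[-0.015,-0.025,0.02],[0,0,0],0.4],[[-0.015,-0.025,0.02],[0,0,0],0.4],[[-0.02,-0.03,0.01],[0,0,0],0.4],[[-0.02,-0.03,0],[0,0,0],0.4],[[-0.02,-0.03,0],[0,0,0],0.4],[[0,0,0],[0,0,0],0.4]]}}

```text
t: 45.27
ee_pos: [425.3, -292.8, 192.7]
orientation: [3.138, 0.095, 0.001]
ft_force: [-0.3, -0.6, -0.2]
width: 61.5
grasp_force: 0.0
```

```bash
python3 - <<'E'
import st
from h import *
s=load('side');t=load('top')
a=cv2.resize(s['color'][200:340,200:350],None,fx=2.6,fy=2.6,interpolation=cv2.INTER_CUBIC)
b=cv2.resize(t['color'][145:235,350:450],None,fx=4,fy=4,interpolation=cv2.INTER_CUBIC)
h=max(a.shape[0],b.shape[0]); a=np.vstack([a,np.zeros((h-a.shape[0],a.shape[1],3),np.uint8)]);b=np.vstack([b,np.zeros((h-b.shape[0],b.shape[1],3),np.uint8)])
cv2.imwrite('pics/both.png',np.hstack([a,b]))
f=lambda d:200/np.tan(np.radians(float(d['vertical_fov']))/2)
def proj(d,P):
    R=cv2.Rodrigues(d['rvec'])[0]; q=R@np.array(P)+d['tvec'].ravel(); return q[:2]/q[2]*f(d)+[d['cx'],d['cy']]
for P in [(485.4,-78.2,40),(489,-132.7,40),(496,-239.6,40),(532.9,-128.9,40)]:
    u,v=proj(s,P); print(P,np.median([world(s,u+i,v+j)[2] for i in(-1,0,1) for j in(-1,0,1)]).round(1), end=' ')
    u,v=proj(t,P); print(np.median([world(t,u+i,v+j)[2] for i in(-1,0,1) for j in(-1,0,1)]).round(1))
# dark tab pixels -> 3D from side and top
for d,roi in((s,(240,300,280,340)),(t,(150,180,385,415))):
    a_,b_,c_,e_=roi; c=d['color'].astype(int)
    W=[world(d,u,v) for v in range(a_,b_) for u in range(c_,e_) if c[v,u].max()<125 and c[v,u].max()-c[v,u].min()<30]
    W=np.array([w for w in W if w[2]>80]); print(len(W),W.mean(0).round(1) if len(W) else '', np.percentile(W,[5,95],axis=0).round(1) if len(W) else '')
E
```

```text
45.2667 [ 425.3 -292.8  192.7] [3.138e+00 9.500e-02 1.000e-03]
(array([221. , 199.7]), np.int32(307), array([530.9, 365. ]))
side
(array([386.5, 129. ]), np.int32(244), array([537.6, 351.5]))
(485.4, -78.2, 40) 40.5 39.5
(489, -132.7, 40) 40.3 38.4
(496, -239.6, 40) 41.4 36.1
(532.9, -128.9, 40) 40.1 40.9
71 [ 623.  -159.1  130.2] [[ 613.9 -169.9  107.5]
 [ 630.2 -137.   128.9]]
62 [ 617.6 -147.1  117.1] [[ 612.  -163.5  107.6]
 [ 622.7 -131.1  128. ]]
```

View pics/both.png

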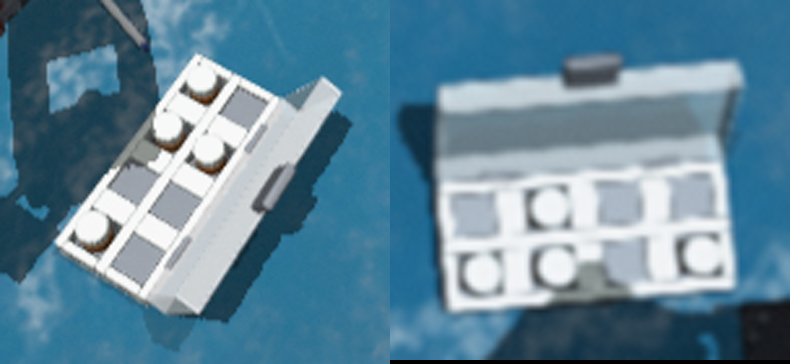

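All four pots stand at the bottom of cells, seen in both crops: side (203,83), (169,130), (211,152), (95,228). Next I'll find the lid angle by fitting the tab's outline.

```bash
cat > lid.py <<'E'
from h import *
def proj(d,P):
    f=200/np.tan(np.radians(float(d['vertical_fov']))/2)
    R=cv2.Rodrigues(d['rvec'])[0]; q=np.asarray(P)@R.T+d['tvec'].ravel(); return q[:,:2]/q[:,2:]*f+[d['cx'],d['cy']]
H=np.array([559.7,-154.2,25]); ex=np.array([np.cos(.065),np.sin(.065),0]); ey=np.array([-ex[1],ex[0],0]); ez=np.array([0,0,1.])
def pt(th,a,b,u): return H+(-np.cos(th)*a+np.sin(th)*u)*ex+(np.sin(th)*a+np.cos(th)*u)*ez+b*ey
def fit(views,lo,hi):
    best=[]
    for n,roi in views:
        d=load(n); c=d['color'].astype(int); m=((c.max(2)<140)&(c.max(2)-c.min(2)<32)).astype(np.uint8)
        k=np.zeros_like(m); a,b,e,f=roi; k[a:b,e:f]=m[a:b,e:f]; K=cv2.resize(k,None,fx=4,fy=4,interpolation=cv2.INTER_NEAREST)
        r=[]
        for th in np.arange(lo,hi,.01):
            C=np.array([pt(th,A,B,U) for A in(94,122) for B in(-20,20) for U in(9,19)])
            h=cv2.convexHull((((proj(d,C)+.5)*4-.5)).round().astype(np.int32)); z=np.zeros_like(K); cv2.fillConvexPoly(z,h,1)
            r.append(((z&K).sum()/(z|K).sum(),round(th,2)))
        print(n,max(r))
if __name__=='__main__':
    fit((('side',(240,300,290,325)),('top',(150,172,388,415))),1.9,2.4)
    for th in np.arange(2.2,-.01,-.1): print(round(th,2),pt(th,112,0,14).round(1))
E
python3 lid.py
```

```text
side (np.float64(0.41649175412293854), np.float64(2.04))
top (np.float64(0.5195478097032501), np.float64(1.99))
2.2 [ 636.8 -149.2  107.3]
2.1 [ 628.2 -149.7  114.6]
2.0 [ 618.9 -150.3  121. ]
1.9 [ 609.1 -151.   126.5]
1.8 [ 598.7 -151.7  130.9]
1.7 [ 588.  -152.4  134.3]
1.6 [ 576.9 -153.1  136.5]
1.5 [ 565.7 -153.8  137.7]
1.4 [ 554.5 -154.5  137.7]
1.3 [ 543.3 -155.3  136.7]
1.2 [ 532.2 -156.   134.5]
1.1 [ 521.5 -156.7  131.2]
1.0 [ 511.1 -157.4  126.8]
0.9 [ 501.2 -158.   121.4]
0.8 [ 491.9 -158.6  115.1]
0.7 [ 483.2 -159.2  107.9]
0.6 [ 475.3 -159.7   99.8]
0.5 [ 468.3 -160.1   91. ]
0.4 [ 462.2 -160.5   81.5]
0.3 [ 457.1 -160.9   71.5]
0.2 [ 452.9 -161.1   61. ]
0.1 [ 449.9 -161.3   50.1]
-0.0 [ 447.9 -161.5   39. ]
```

Call:
{"op": "servo_tool", "data": {"steps": [[[0.02,0.015,0],[0,0,0],0.4],[[0.026,0.019,0],[0,0,0],0.4],[[0.026,0.019,0],[0,0,0],0.4],[[0.026,0.019,0],[0,0,0],0.4],[[0.026,0.019,0],[0,0,0],0.4],[[0.026,0.019,0],[0,0,0],0.4],[[0.025,0.018,0],[0,0,0],0.4],[[0.02,0.015,0],[0,0,0],0.4]]}}

```text
t: 46.03
ee_pos: [625.0, -142.5, 191.7]
orientation: [-3.139, -0.105, -0.001]
ft_force: [-0.3, -1.6, -0.4]
width: 61.5
grasp_force: 0.0
```

Call:
{"op": "servo_tool", "data": {"steps": [[[0,0,-0.01],[0,0,0],0.4],[[0,0,-0.01],[0,0,0],0.4],[[0,0,-0.01],[0,0,0],0.4],[[0,0,0],[0,0,0],0.4],[[0,0,0],[0,0,0],0.4],[[0,0,0],[0,0,0],0.4],[[0,0,0],[0,0,0],0.4],[[0,0,0],[0,0,0],0.4]]}}

```text
t: 46.7
ee_pos: [623.0, -146.5, 162.2]
orientation: [3.14, 0.1, 0.002]
ft_force: [-0.0, -0.1, -0.2]
width: 61.9
grasp_force: 0.0
```

Call:
{"op": "servo_tool", "data": {"steps": [[[-0.0025,-0.0037,0],[0,0,0],0.4],[[0,0,-0.01],[0,0,0],0.4],[[0,0,-0.01],[0,0,0],0.4],[[0,0,-0.01],[0,0,0],0.4],[[0,0,-0.01],[0,0,0],0.4],[[0,0,-0.008],[0,0,0],0.4],[[0,0,-0.004],[0,0,0],0.4],[[0,0,0],[0,0,0],0.4]]}}

```text
t: 47.37
ee_pos: [619.6, -149.3, 107.9]
orientation: [-3.139, -0.101, 0.004]
ft_force: [-0.4, 0.5, 0.5]
width: 61.2
grasp_force: 0.0
```

```bash
python3 - <<'E'
from h import *
s=get('side'); cv2.imwrite('pics/tab.png',cv2.resize(s['color'][190:310,240:390],None,fx=5,fy=5,interpolation=cv2.INTER_CUBIC))
print(sensors.get_obs()['ee_pos'])
E
```

```text
[ 620.09589071 -149.46547773  108.68855973]
```

View pics/tab.png

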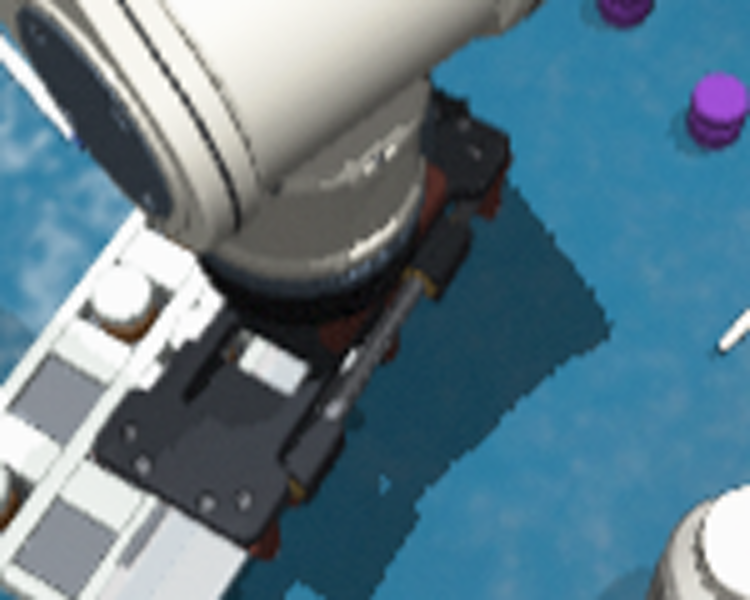

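The gripper hides the tab, so I'll close and judge by the width.

Call:
{"op": "servo_tool", "data": {"steps": [[[0,0,0],[0,0,0],0],[[0,0,0],[0,0,0],-0.1],[[0,0,0],[0,0,0],-0.5],[[0,0,0],[0,0,0],-1],[[0,0,0],[0,0,0],-1],[[0,0,0],[0,0,0],-1],[[0,0,0],[0,0,0],-1],[[0,0,0],[0,0,0],-1]]}}

```text
t: 48.08
ee_pos: [620.9, -149.7, 110.0]
orientation: [3.14, 0.101, 0.002]
ft_force: [0.1, 0.3, 2.4]
width: 39.7
grasp_force: 30.0
```

Gripped at 39.7 mm, which is the tab. I'll compute the arc increments.

```bash
python3 - <<'E'
from lid import *
th=2.02-np.arange(0,33)*.07; th=th[:30]
P=np.array([pt(max(t,-.02),112,0,14) for t in th])
for i,r in enumerate(np.diff(P,axis=0)/1000):
    if i%8==0: print('target',P[min(i+8,29)].round(1)-[0,0,10],round(th[min(i+8,29)],2))
    print(r.round(4).tolist())
E
```

```text
target [ 561.2 -154.1  127.9] 1.46
[-0.0068, -0.0004, 0.0041]
[-0.007, -0.0005, 0.0036]
[-0.0073, -0.0005, 0.0031]
[-0.0075, -0.0005, 0.0025]
[-0.0076, -0.0005, 0.002]
[-0.0077, -0.0005, 0.0015]
[-0.0078, -0.0005, 0.0009]
[-0.0079, -0.0005, 0.0004]
target [ 501.2 -158.   111.4] 0.9
[-0.0079, -0.0005, -0.0002]
[-0.0078, -0.0005, -0.0007]
[-0.0078, -0.0005, -0.0013]
[-0.0077, -0.0005, -0.0018]
[-0.0075, -0.0005, -0.0023]
[-0.0073, -0.0005, -0.0029]
[-0.0071, -0.0005, -0.0034]
[-0.0069, -0.0004, -0.0039]
target [ 459.  -160.8   65.5] 0.34
[-0.0066, -0.0004, -0.0043]
[-0.0063, -0.0004, -0.0048]
[-0.0059, -0.0004, -0.0052]
[-0.0055, -0.0004, -0.0056]
[-0.0051, -0.0003, -0.006]
[-0.0047, -0.0003, -0.0063]
[-0.0042, -0.0003, -0.0067]
[-0.0038, -0.0002, -0.0069]
target [ 447.8 -161.5   27.9] -0.01
[-0.0033, -0.0002, -0.0072]
[-0.0028, -0.0002, -0.0074]
[-0.0022, -0.0001, -0.0076]
[-0.0017, -0.0001, -0.0077]
[-0.0012, -0.0001, -0.0078]
```

Call:
{"op": "servo_tool", "data": {"steps": [[[-0.0068,-0.0004,0.0041],[0,0,0],-1],[[-0.007,-0.0005,0.0036],[0,0,0],-1],[[-0.0073,-0.0005,0.0031],[0,0,0],-1],[[-0.0075,-0.0005,0.0025],[0,0,0],-1],[[-0.0076,-0.0005,0.002],[0,0,0],-1],[[-0.0077,-0.0005,0.0015],[0,0,0],-1],[[-0.0078,-0.0005,0.0009],[0,0,0],-1],[[-0.0079,-0.0005,0.0004],[0,0,0],-1]]}}

```text
t: 48.75
ee_pos: [560.9, -153.8, 128.7]
orientation: [3.139, 0.101, 0.004]
ft_force: [4.5, -1.4, 6.0]
width: 39.6
grasp_force: 30.0
```

Tracking well.

Call:
{"op": "servo_tool", "data": {"steps": [[[-0.0077,-0.0005,-0.0006],[0,0,0],-1],[[-0.0078,-0.0005,-0.0008],[0,0,0],-1],[[-0.0078,-0.0005,-0.0014],[0,0,0],-1],[[-0.0077,-0.0005,-0.0018],[0,0,0],-1],[[-0.0075,-0.0005,-0.0023],[0,0,0],-1],[[-0.0073,-0.0005,-0.0029],[0,0,0],-1],[[-0.0071,-0.0005,-0.0034],[0,0,0],-1],[[-0.0069,-0.0004,-0.0039],[0,0,0],-1]]}}

```text
t: 49.42
ee_pos: [499.3, -158.1, 112.3]
orientation: [3.139, 0.102, -0.002]
ft_force: [-6.5, -4.9, 19.7]
width: 38.9
grasp_force: 30.0
```

Call:
{"op": "servo_tool", "data": {"steps": [[[-0.006,-0.0004,-0.0028],[0,0,0],-1],[[-0.0064,-0.0004,-0.0038],[0,0,0],-1],[[-0.006,-0.0004,-0.0046],[0,0,0],-1],[[-0.0055,-0.0004,-0.0054],[0,0,0],-1],[[-0.0051,-0.0003,-0.006],[0,0,0],-1],[[-0.0047,-0.0003,-0.0063],[0,0,0],-1],[[-0.0042,-0.0003,-0.0067],[0,0,0],-1],[[-0.0036,-0.0002,-0.0069],[0,0,0],-1]]}}

```text
t: 50.08
ee_pos: [455.0, -160.9, 67.8]
orientation: [3.14, 0.103, -0.011]
ft_force: [-10.4, -14.5, 10.8]
width: 39.8
grasp_force: 30.0
```

Call:
{"op": "servo_tool", "data": {"steps": [[[-0.0035,-0.0009,-0.0066],[0,0,0],-1],[[-0.003,-0.0006,-0.007],[0,0,0],-1],[[-0.0025,-0.0004,-0.0073],[0,0,0],-1],[[-0.0018,-0.0002,-0.0075],[0,0,0],-1],[[-0.0012,0,-0.006],[0,0,0],-1],[[-0.0004,0,-0.003],[0,0,0],-1],[[0,0,-0.001],[0,0,0],-1],[[0,0,0],[0,0,0],-1]]}}

```text
t: 50.75
ee_pos: [441.6, -161.9, 28.6]
orientation: [-3.138, -0.102, 0.015]
ft_force: [-11.1, -11.8, 2.8]
width: 39.8
grasp_force: 30.0
```

Call:
{"op": "servo_tool", "data": {"steps": [[[0,0,-0.001],[0,0,0],-1],[[0,0,-0.001],[0,0,0],-1],[[0,0,0],[0,0,0],-1],[[0,0,0],[0,0,0],-1],[[0,0,0],[0,0,0],-1],[[0,0,0],[0,0,0],-1],[[0,0,0],[0,0,0],-1],[[0,0,0],[0,0,0],-1]]}}

```text
t: 51.42
ee_pos: [441.4, -161.9, 26.7]
orientation: [-3.138, -0.102, 0.015]
ft_force: [-11.2, -10.9, 2.2]
width: 39.3
grasp_force: 30.0
```

```bash
python3 - <<'E'
from h import *
s=get('side'); cv2.imwrite('pics/shut.png',cv2.resize(s['color'][180:330,190:350],None,fx=4,fy=4,interpolation=cv2.INTER_CUBIC))
E
```

```text
(no output)
```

View pics/shut.png

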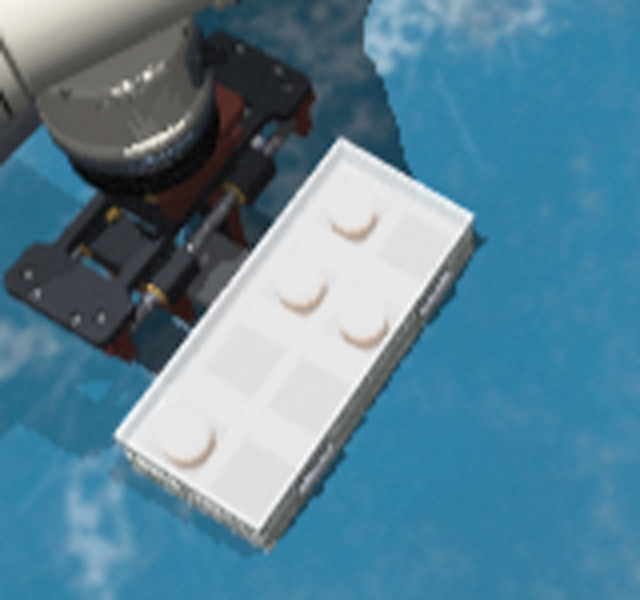

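The lid is nearly shut over the four pots. I'll push the tab down a bit more until the force rises.

Call:
{"op": "servo_tool", "data": {"steps": [[[0,0,-0.001],[0,0,0],-1],[[0,0,-0.001],[0,0,0],-1],[[0,0,0],[0,0,0],-1],[[0,0,0],[0,0,0],-1],[[0,0,0],[0,0,0],-1],[[0,0,0],[0,0,0],-1],[[0,0,0],[0,0,0],-1],[[0,0,0],[0,0,0],-1]]}}

```text
t: 52.13
ee_pos: [441.2, -161.9, 24.7]
orientation: [-3.138, -0.103, 0.016]
ft_force: [-11.1, -11.4, 1.9]
width: 39.7
grasp_force: 30.0
```

Call:
{"op": "servo_tool", "data": {"steps": [[[0,0,-0.001],[0,0,0],-1],[[0,0,0],[0,0,0],-1],[[0,0,0],[0,0,0],-1],[[0,0,0],[0,0,0],-1],[[0,0,0],[0,0,0],-1],[[0,0,0],[0,0,0],-1],[[0,0,0],[0,0,0],-1],[[0,0,0],[0,0,0],-1]]}}

```text
t: 52.8
ee_pos: [441.1, -161.9, 23.7]
orientation: [-3.138, -0.103, 0.016]
ft_force: [-11.2, -12.1, 2.7]
width: 39.5
grasp_force: 30.0
```

```bash
cat > lt.py <<'E'
from lid import *
s=get('side')
O=np.array([512.85,-157.27,0])
for bx in(-44,-30,0,30,44):
    r=[]
    for by in(-95,-54,0,54,95):
        u,v=proj(s,[O+bx*ex+by*ey+45*ez])[0]; r.append(world(s,u,v)[2].round(1))
    print(bx,r)
E
python3 lt.py
```

```text
-44 [np.float64(53.0), np.float64(51.9), np.float64(52.3), np.float64(55.2), np.float64(52.2)]
-30 [np.float64(55.7), np.float64(52.2), np.float64(52.2), np.float64(54.1), np.float64(53.2)]
0 [np.float64(52.5), np.float64(50.6), np.float64(50.6), np.float64(52.0), np.float64(50.7)]
30 [np.float64(50.3), np.float64(50.3), np.float64(49.0), np.float64(51.6), np.float64(49.1)]
44 [np.float64(45.0), np.float64(47.0), np.float64(48.6), np.float64(48.0), np.float64(49.9)]
```

Call:
{"op": "servo_tool", "data": {"steps": [[[0,0,-0.001],[0,0,0],-1],[[0,0,-0.001],[0,0,0],-1],[[0,0,-0.001],[0,0,0],-1],[[0,0,0],[0,0,0],-1],[[0,0,0],[0,0,0],-1],[[0,0,0],[0,0,0],-1],[[0,0,0],[0,0,0],-1],[[0,0,0],[0,0,0],-1]]}}

```text
t: 53.52
ee_pos: [441.0, -161.9, 20.7]
orientation: [-3.138, -0.102, 0.016]
ft_force: [-10.8, -11.8, 2.6]
width: 39.5
grasp_force: 30.0
```

Call:
{"op": "servo_tool", "data": {"steps": [[[0,0,-0.001],[0,0,0],-1],[[0,0,-0.001],[0,0,0],-1],[[0,0,0],[0,0,0],-1],[[0,0,0],[0,0,0],-1],[[0,0,0],[0,0,0],-1],[[0,0,0],[0,0,0],-1],[[0,0,0],[0,0,0],-1],[[0,0,0],[0,0,0],-1]]}}

```text
t: 54.18
ee_pos: [441.0, -161.9, 18.6]
orientation: [-3.138, -0.102, 0.016]
ft_force: [-11.6, -11.7, 1.6]
width: 39.5
grasp_force: 30.0
```

```bash
python3 lt.py
```

```text
-44 [np.float64(50.9), np.float64(51.8), np.float64(50.9), np.float64(50.9), np.float64(47.7)]
-30 [np.float64(51.3), np.float64(48.1), np.float64(49.0), np.float64(49.2), np.float64(49.8)]
0 [np.float64(49.6), np.float64(51.0), np.float64(48.9), np.float64(48.2), np.float64(50.2)]
30 [np.float64(49.1), np.float64(47.4), np.float64(47.3), np.float64(48.0), np.float64(47.5)]
44 [np.float64(47.2), np.float64(50.0), np.float64(47.5), np.float64(49.0), np.float64(49.2)]
```

Call:
{"op": "servo_tool", "data": {"steps": [[[0,0,-0.001],[0,0,0],-1],[[0,0,-0.001],[0,0,0],-1],[[0,0,0],[0,0,0],-1],[[0,0,0],[0,0,0],-1],[[0,0,0],[0,0,0],-1],[[0,0,0],[0,0,0],-1],[[0,0,0],[0,0,0],-1],[[0,0,0],[0,0,0],-1]]}}

```text
t: 54.9
ee_pos: [441.0, -161.9, 16.7]
orientation: [-3.138, -0.102, 0.016]
ft_force: [-11.5, -11.9, 1.5]
width: 39.8
grasp_force: 30.0
```

Call:
{"op": "servo_tool", "data": {"steps": [[[0,0,-0.001],[0,0,0],-1],[[0,0,0],[0,0,0],-1],[[0,0,0],[0,0,0],-1],[[0,0,0],[0,0,0],-1],[[0,0,0],[0,0,0],-1],[[0,0,0],[0,0,0],-1],[[0,0,0],[0,0,0],-1],[[0,0,0],[0,0,0],-1]]}}

```text
t: 55.57
ee_pos: [441.1, -161.9, 16.4]
orientation: [-3.138, -0.103, 0.016]
ft_force: [-14.0, -12.1, 13.6]
width: 39.6
grasp_force: 30.0
```

Call:
{"op": "servo_tool", "data": {"steps": [[[0,0,-0.001],[0,0,0],-1],[[0,0,0],[0,0,0],-1],[[0,0,0],[0,0,0],-1],[[0,0,0],[0,0,0],-1],[[0,0,0],[0,0,0],-1],[[0,0,0],[0,0,0],-1],[[0,0,0],[0,0,0],-1],[[0,0,0],[0,0,0],-1]]}}

```text
t: 56.23
ee_pos: [441.3, -162.0, 16.0]
orientation: [-3.138, -0.103, 0.015]
ft_force: [-14.8, -10.4, 22.1]
width: 39.6
grasp_force: 30.0
```

A hard stop was reached, so the lid is shut. Release and retreat.

Call:
{"op": "servo_tool", "data": {"steps": [[[0,0,0.001],[0,0,0],-1],[[0,0,0],[0,0,0],-0.1],[[0,0,0],[0,0,0],0.2],[[0,0,0],[0,0,0],0.4],[[0,0,0],[0,0,0],0.4],[[0,0,0],[0,0,0],0.4],[[0,0,0],[0,0,0],0.4],[[0,0,0],[0,0,0],0.4]]}}

```text
t: 56.9
ee_pos: [447.0, -162.0, 16.6]
orientation: [-3.14, -0.102, 0.001]
ft_force: [-0.5, 0.4, -0.7]
width: 61.0
grasp_force: 0.0
```

Call:
{"op": "servo_tool", "data": {"steps": [[[-0.003,0,0.006],[0,0,0],0.4],[[-0.004,0,0.01],[0,0,0],0.4],[[-0.003,0,0.02],[0,0,0],0.4],[[0,0,0.03],[0,0,0],0.4],[[0,0,0.035],[0,0,0],0.4],[[0,0,0.03],[0,0,0],0.4],[[0,0,0.01],[0,0,0],0.4],[[0,0,0],[0,0,0],0.4]]}}

```text
t: 57.57
ee_pos: [438.5, -162.8, 160.8]
orientation: [3.137, 0.101, 0.009]
ft_force: [0.0, 1.0, -0.0]
width: 61.2
grasp_force: 0.0
```

```bash
python3 lt.py; python3 - <<'E'
from h import *
s=load('side'); cv2.imwrite('pics/end.png',cv2.resize(s['color'][90:330,190:430],None,fx=2.5,fy=2.5,interpolation=cv2.INTER_CUBIC))
E
```

```text
-44 [np.float64(49.1), np.float64(48.9), np.float64(49.5), np.float64(46.6), np.float64(48.3)]
-30 [np.float64(49.0), np.float64(49.3), np.float64(50.3), np.float64(47.5), np.float64(48.7)]
0 [np.float64(47.2), np.float64(48.7), np.float64(48.3), np.float64(46.1), np.float64(48.1)]
30 [np.float64(46.3), np.float64(50.5), np.float64(47.1), np.float64(49.7), np.float64(50.8)]
44 [np.float64(45.9), np.float64(46.8), np.float64(48.7), np.float64(47.8), np.float64(47.2)]
```

View pics/end.png

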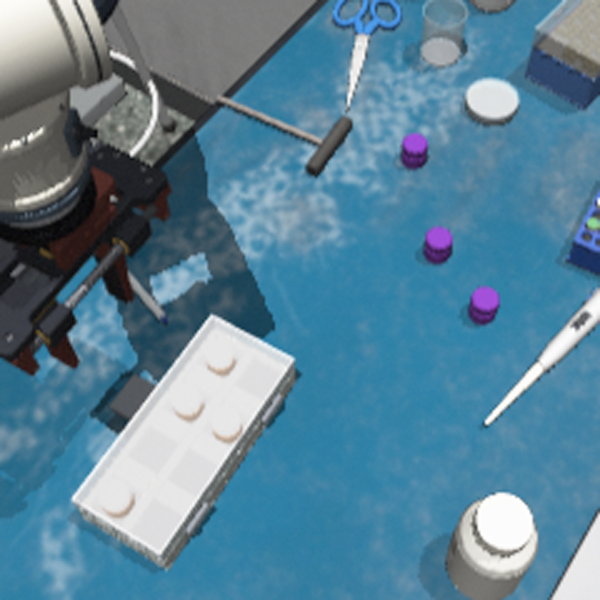

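The lid is flat at about 48 mm front and back, with four pots under it and only the purple look-alikes left on the bench. The gripper is clear, so I'll hand in.

```bash
python3 -c "
from workcell import close_job
print(close_job())"
```

```text
the job is handed in; nothing more can be done
None
```

All four pots stand at the bottom of their own cells with the lid shut over them, nothing else on the bench was moved, and the job is handed in (no verdict was returned).

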